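# Count the amber dice out of the mixed tray into the dice vault

### The job

Sort out the mixed glass dice on the counting tray: sweep every amber die into the trough, leaving the green ones on the platform, and shut the trough's lid. Then, with the lid kept shut, lift the tray by its handle and tip the green extras out of the wide spout into the grey tin, and after that tip the amber dice out of the mouth of the trough into the walnut dice vault (a die that misses may be put in by hand). Stand the empty tray back flat on its cork mat as it was, then shut the vault's flap and press it firmly down until it is flush, leaving everything else on the shelf where it stands.

Things in the scene. Friction and masses are not known exactly. Their poses are not given: they have to be found in the camera images.
- tray_handle (a point): the loose counting tray, 0.3 kg: centre of its handle bar, in the tray's own axes (x from handle across platform to trough, y along the tray, z up). Bar 12 mm thick along x, 92 long along y, 26 tall, top 74 mm above the tray's underside, this point 61 mm above it; on two posts (y = -40, +40 mm) just outside the near wall. Tray 139 x 270 mm without the handle; its underside is flat.
- platform (a point): middle of the tray's white platform, on its flat smooth surface; tray axes; from the handle point x +66, y 0, z -35 mm. Platform x -54 to +54, y -132 to +132 mm. Slate-blue walls 14 mm high along x = -54 and y = -132 mm; from y = +92 mm two slanted walls lead to the open spout at +y. The far edge x = +55 mm drops into the trough. Dice slide at a tilt of 0.2 to 0.3 rad.
- spout (a point): middle of the sill of the platform's open spout, 66 mm wide, at the tray's +y end; tray axes; from the handle point x +66, y +135, z -35 mm
- trough_mouth (a point): open mouth of the trough at the tray's -y end, middle of the floor's end; tray axes; from the handle point x +134, y -135, z -57 mm. The trough, 26 mm wide, runs from here 267 mm along +y to a closed end; its floor is 22 mm below the platform and 4 mm above the underside, its walls reach the platform's level
- trough_lid (a joint): the trough's hinged lid, clear, 266 mm long and 27 mm wide, 3 mm thick, with a slate-blue ledge 7 mm high on the top of its free edge; hinged along the tray's far rim (from the handle point: x = +148, z = -35 mm). 0 shut flat over the trough, 1.57 upright, 1.8 leaning back outward. It is light but stays where it is left
- lid_edge (a point): the middle of the top of the lid's ledge (its free edge)
- cork_mat: cork mat on which the tray stands, 180 x 310 x 3 mm, fixed; origin at the centre of its underside; x points from the near to the far edge, y along its length. At the start the tray is centred on it to 1 cm, axes alike, so that the handle point lies 80 mm to -x of the mat's centre and 64 mm above the shelf
- vault: hexagonal walnut dice vault, loose, 0.4 kg: 120 mm across flats, walls 7 mm thick and 56 mm high (without flap), floor 5 mm; origin at the centre of its underside; two flats face its +x and -x; the flap is hinged along the rim of the +x flat (x = +60, z = +56 mm), away from the tray
- flap (a joint): the vault's flap, a hexagonal walnut plate 120 mm across flats and 8.5 mm thick with a small magnet: 0 shut flush on the rim, 1.57 upright, 2.0 leaning back. Its hinge is stiff: it stays where it is left (about 1 N at the edge moves it) and has to be pushed right down
- flap_edge (a point): the middle of the flap's free edge on its outer face (120 mm from the hinge); on top when shut
- tin: round open pewter-grey aluminium tin, loose, 0.22 kg, 124 mm across, 60 mm high, wall 3 mm, empty at the start; origin at the centre of its underside
- amber0_c (a point): amber (orange) glass die, a 16 mm cube, 10 g; its centre. There are three to five amber dice
- amber1_c (a point): amber (orange) glass die, a 16 mm cube, 10 g; its centre. There are three to five amber dice
- amber2_c (a point): amber (orange) glass die, a 16 mm cube, 10 g; its centre. There are three to five amber dice
- amber3_c (a point): amber (orange) glass die, a 16 mm cube, 10 g; its centre. There are three to five amber dice
- amber4_c (a point): amber (orange) glass die, a 16 mm cube, 10 g; its centre. There are three to five amber dice
- green0_c (a point): dark green glass die, a 16 mm cube, 10 g; its centre. There are one or two green dice
- green1_c (a point): dark green glass die, a 16 mm cube, 10 g; its centre. There are one or two green dice
- figure_base: bystander: round blue plastic figure base, 32 mm across, 4 mm high; origin at the centre of its underside
- card_box: bystander: dark red card box 92 x 66 x 22 mm; origin at the centre of its underside
- paint_a: bystander: small paint jar, red, 34 mm across, 52 mm high; origin at the centre of its underside
- paint_b: bystander: small paint jar, yellow, 34 mm across, 52 mm high; origin at the centre of its underside
Not all that is in view belongs to the job. Leave any pink or turquoise look-alike of the tin alone.

How it is judged (in metres and radians):
On the way, in this order (a step that is already met when the one before it is completed fails the run):
1. every amber die lies in the trough, every green die is still on the platform, and the trough lid is shut (x of amber0_c in the frame of tray_handle between 0.116 and 0.156 m and y of amber0_c in the frame of tray_handle between -0.14 and 0.14 m and z of amber0_c in the frame of tray_handle between -0.065 and -0.035 m and x of amber1_c in the frame of tray_handle between 0.116 and 0.156 m and y of amber1_c in the frame of tray_handle between -0.14 and 0.14 m and z of amber1_c in the frame of tray_handle between -0.065 and -0.035 m and x of amber2_c in the frame of tray_handle between 0.116 and 0.156 m and y of amber2_c in the frame of tray_handle between -0.14 and 0.14 m and z of amber2_c in the frame of tray_handle between -0.065 and -0.035 m and x of amber3_c in the frame of tray_handle between 0.116 and 0.156 m and y of amber3_c in the frame of tray_handle between -0.14 and 0.14 m and z of amber3_c in the frame of tray_handle between -0.065 and -0.035 m and x of amber4_c in the frame of tray_handle between 0.116 and 0.156 m and y of amber4_c in the frame of tray_handle between -0.14 and 0.14 m and z of amber4_c in the frame of tray_handle between -0.065 and -0.035 m and x of green0_c in the frame of tray_handle between 0.008 and 0.124 m and y of green0_c in the frame of tray_handle between -0.14 and 0.14 m and z of green0_c in the frame of tray_handle between -0.034 and -0.005 m and x of green1_c in the frame of tray_handle between 0.008 and 0.124 m and y of green1_c in the frame of tray_handle between -0.14 and 0.14 m and z of green1_c in the frame of tray_handle between -0.034 and -0.005 m and value of joint trough_lid below 0.08 rad), for 0.3 s.
2. the tray is tipped towards its wide spout with the lid shut and the amber dice in the trough (x of amber0_c in the frame of tray_handle between 0.116 and 0.156 m and y of amber0_c in the frame of tray_handle between -0.14 and 0.14 m and z of amber0_c in the frame of tray_handle between -0.065 and -0.035 m and x of amber1_c in the frame of tray_handle between 0.116 and 0.156 m and y of amber1_c in the frame of tray_handle between -0.14 and 0.14 m and z of amber1_c in the frame of tray_handle between -0.065 and -0.035 m and x of amber2_c in the frame of tray_handle between 0.116 and 0.156 m and y of amber2_c in the frame of tray_handle between -0.14 and 0.14 m and z of amber2_c in the frame of tray_handle between -0.065 and -0.035 m and x of amber3_c in the frame of tray_handle between 0.116 and 0.156 m and y of amber3_c in the frame of tray_handle between -0.14 and 0.14 m and z of amber3_c in the frame of tray_handle between -0.065 and -0.035 m and x of amber4_c in the frame of tray_handle between 0.116 and 0.156 m and y of amber4_c in the frame of tray_handle between -0.14 and 0.14 m and z of amber4_c in the frame of tray_handle between -0.065 and -0.035 m and value of joint trough_lid below 0.08 rad and angle between tray_handle's own y axis and vertical above 1.75 rad).
3. every green die is in the tin, the amber dice still in the shut trough (horizontal distance between each of green0_c, green1_c and tin below 0.058 m and height (world z) of each of green0_c, green1_c below 0.056 m and angle between each of tin, tin's own z axis and vertical below 0.2 rad and x of amber0_c in the frame of tray_handle between 0.116 and 0.156 m and y of amber0_c in the frame of tray_handle between -0.14 and 0.14 m and z of amber0_c in the frame of tray_handle between -0.065 and -0.035 m and x of amber1_c in the frame of tray_handle between 0.116 and 0.156 m and y of amber1_c in the frame of tray_handle between -0.14 and 0.14 m and z of amber1_c in the frame of tray_handle between -0.065 and -0.035 m and x of amber2_c in the frame of tray_handle between 0.116 and 0.156 m and y of amber2_c in the frame of tray_handle between -0.14 and 0.14 m and z of amber2_c in the frame of tray_handle between -0.065 and -0.035 m and x of amber3_c in the frame of tray_handle between 0.116 and 0.156 m and y of amber3_c in the frame of tray_handle between -0.14 and 0.14 m and z of amber3_c in the frame of tray_handle between -0.065 and -0.035 m and x of amber4_c in the frame of tray_handle between 0.116 and 0.156 m and y of amber4_c in the frame of tray_handle between -0.14 and 0.14 m and z of amber4_c in the frame of tray_handle between -0.065 and -0.035 m and value of joint trough_lid below 0.08 rad), for 0.2 s.
4. the tray is tipped towards the mouth of the trough with the lid shut (horizontal distance between each of green0_c, green1_c and tin below 0.058 m and height (world z) of each of green0_c, green1_c below 0.056 m and angle between each of tin, tin's own z axis and vertical below 0.2 rad and value of joint trough_lid below 0.08 rad and angle between tray_handle's own y axis and vertical below 1.39 rad).
5. every amber die is in the vault, the trough lid still shut (horizontal distance between each of amber0_c, amber1_c, amber2_c, amber3_c, amber4_c and vault below 0.062 m and height (world z) of each of amber0_c, amber1_c, amber2_c, amber3_c, amber4_c below 0.054 m and horizontal distance between each of green0_c, green1_c and tin below 0.058 m and height (world z) of each of green0_c, green1_c below 0.056 m and angle between each of tin, tin's own z axis and vertical below 0.2 rad and value of joint trough_lid below 0.08 rad), for 0.2 s.
6. with the tray back on its mat, the flap is shut on the dice and pressed down with the fingers (over 2 N) (horizontal distance between each of amber0_c, amber1_c, amber2_c, amber3_c, amber4_c and vault below 0.062 m and height (world z) of each of amber0_c, amber1_c, amber2_c, amber3_c, amber4_c below 0.054 m and angle between tray_handle's own z axis and vertical below 0.06 rad and x of tray_handle in the frame of cork_mat between -0.13 and -0.03 m and y of tray_handle in the frame of cork_mat between -0.05 and 0.05 m and z of tray_handle in the frame of cork_mat between 0.058 and 0.072 m and value of joint flap below 0.04 rad and contact force between the fingers and vault above 2 N), for 0.05 s.
At the end, for the whole second after the job is handed in: Amber dice inside the vault and green dice inside the upright tin (centres below the rim); flap flush (under 0.04 rad), vault flat; tray flat on its mat, lid shut (under 0.08 rad), handle within 50 mm of its usual place; all at rest (all of step 5 and value of joint flap below 0.04 rad and angle between each of vault, tray_handle's own z axis and vertical below 0.06 rad and x of tray_handle in the frame of cork_mat between -0.13 and -0.03 m and y of tray_handle in the frame of cork_mat between -0.05 and 0.05 m and z of tray_handle in the frame of cork_mat between 0.058 and 0.072 m and linear speed of each of tray, vault, tin below 0.02 m/s); the robot touches nothing.
It fails at once if a bystander (figure base, card box or paint jar) is moved by more than 3 cm (distance of any of figure_base, card_box, paint_a, paint_b from where it was at the start of the episode above 0.03 m).
Of amber0, amber1, amber2, amber3, amber4 only 3 to 5 are there at a start; the rules pass over those that are not, and their reading is None.
Of green0, green1 only 1 to 2 are there at a start; the rules pass over those that are not, and their reading is None.
At some moment in a run one of tin, vault may be knocked a few centimetres aside while the robot is not near it.
It also fails if it takes over 176 s, if anything falls off the work surface, if the arm or the gripper's body presses on something with over 40 N, if the wrist force passes 120 N, or if a joint passes its speed limit or range.

### The arm

A 6-joint arm with a two-finger parallel gripper is mounted at the origin on the work surface. World frame = base frame: x ahead of the robot, y to its left, z up, the work surface at z = 0. Lengths are in mm, angles in degrees, forces in N, time in s.
With the tool pointing down it reaches from about 350 to 725 mm from the base axis. Payload 6 kg.
Tool frame: the origin (TCP) lies between the finger pads; the fingertips stand 19 mm ahead of it and the grasp point (between the pads) is the TCP; z points along the fingers, y is the direction in which the jaws open and shut (so a half turn about z gives the same grasp; the last joint's range is limited). The gripper opens to 85 mm and grips with 20 to 120 N. Pads are 22 mm wide; open, the fingers measure 114 mm over their backs; the gripper's body (76 mm by 85 mm) begins 54 mm behind the grasp point. The pads swing forward as they close: fully open they stand 13 mm farther back than shut.
Start: joints at [94.693, 2.303, 4.859, 0, -92.561, -19.12], TCP at [149.463, 581.062, 219.761] pointing down, gripper open.
Joint ranges: [-146.85, 146.85], [-73.84, 115.35], [-62.03, 85.46], [-188.31, 113.3], [-161.28, -10.13], [-171.36, 171.36]. Speed limits (degrees/s): [147.25, 147.25, 172.46, 180, 180, 180].

### API

Orientations are given as a 3x3 rotation matrix whose columns are the frame's x, y, z axes.
In Python, from plant import telemetry, vision, order gives the robot as it stands. The module is installed in compiled form; this text tells all that it offers.
- The arm moves only by the shell command python3 -m pendant 'ROWS' [OPENING] [FORCE]. ROWS is JSON, a list that holds one entry, the list of rows, each a list of 6 numbers: the shift along the tool's x, y, z in units of 25 mm (1.0 is 25 mm), then the turn, a rotation vector about the tool's x, y, z in units of 5 degrees (1.0 is 5 degrees). A call has 1 to 10 rows; each row is the pose to reach, as a shift and turn from the pose commanded when the call began, along the tool's axes at that moment; what a row does not reach only later rows make up. A row lasts 1/8 s, in which the tool goes at most 62.5 mm and 10.7 degrees, less where a joint would pass 70% of its speed; a pose out of reach is approached as far as the arm can. A call with a gripper value outside its range is refused whole. OPENING is the gripper command: -1 is fully open, 1 is shut, values between are in proportion, set as the call begins (- or left out, the last holds). The fingers move at their own pace and stop on an object; FORCE is the grip in N (left out, the last holds). Time passes only in rows, so rows that repeat a pose let the fingers close. It gives the time, the measured TCP pose, the force and the opening at its end, in the units of the state.
- telemetry.get_state(): the state, without advancing time (a new reading comes with each control period).
- vision.snapshot(name): name is "side" or "top"; returns a dict with "frame" (480x640x3 uint8, blue, green, red), "depth" (480x640 float32, mm along the optical axis (not along the pixel's ray), 0 where there is no reading), "fx", "fy", "cx", "cy" (pixels), "world_to_cam" (4x4, takes a point from world to camera coordinates). Camera axes: x right, y up, looking along -z (the intrinsics and any distortion apply to the point x, -y, -z); pixel columns grow to the right and rows downward; lengths in mm; the calibration is good to about 2 mm. A picture is of the moment at which its call begins.
- order.job_done(): hands the job in, once; it reports no verdict.
The state is a dict: "time_s": time; "joint_pos": joint angles; "joint_vel": joint speeds; "joint_torque": joint torques, N m; "eef_pos": TCP position; "eef_rot": TCP orientation; "wrist_force": force on the tool from outside, world axes, zero at the start; "torque": the same for the moment, N m; "gripper_width": finger opening in mm.
Only numpy, scipy, OpenCV 4.12 (cv2) and the standard library are available. Lean on these libraries where they do the work, as an engineer would, in place of code of your own. Each camera call takes 0.05 s, during which the arm holds its last target.

## Working session

There is one attempt and no reset: what is moved stays moved. The work goes in short steps, Python scripts to look and compute and a shell command to move; the robot and the scene stay as the last step left them, time stands still between calls to the robot, and variables do not carry over. Pictures are saved under pics/ and viewed, and the job is handed in when it is done.

```bash
ls; mkdir -p pics
cat > h.py <<'E'
import numpy as np, cv2
from plant import telemetry, vision, order
def snap(name,fn=None):
    s=vision.snapshot(name)
    if fn: cv2.imwrite('pics/'+fn,s['frame'])
    np.savez('/tmp/%s.npz'%name,**{k:np.asarray(v) for k,v in s.items()})
    return s
def load(name): return dict(np.load('/tmp/%s.npz'%name))
def px2w(s,u,v,d=None):
    if d is None:
        p=s['depth'][int(v)-1:int(v)+2,int(u)-1:int(u)+2]; p=p[p>0]; d=np.median(p) if len(p) else np.nan
    c=np.array([(u-s['cx'])/s['fx']*d,-(v-s['cy'])/s['fy']*d,-d,1])
    return (np.linalg.inv(s['world_to_cam'])@c)[:3]
def ray_z(s,u,v,z):
    a=px2w(s,u,v,100.);b=px2w(s,u,v,1000.)
    t=(z-a[2])/(b[2]-a[2]);return a+t*(b-a)
def w2px(s,p):
    c=s['world_to_cam']@np.append(p,1.);return np.array([s['cx']+s['fx']*c[0]/-c[2], s['cy']+s['fy']*c[1]/c[2]])
def crop(s,u0,v0,u1,v1,fn,k=3):
    im=s['frame'][v0:v1,u0:u1]; cv2.imwrite('pics/'+fn,cv2.resize(im,None,fx=k,fy=k,interpolation=cv2.INTER_CUBIC))
def tool(dp):
    st=telemetry.get_state(); R=np.array(st['eef_rot']); return R.T@np.array(dp)/25
E
python3 - <<'E'
from h import *
st=telemetry.get_state(); print({k:np.round(v,3).tolist() for k,v in st.items()})
for n in('top','side'):
    s=snap(n,n+'0.png'); print(n,s['fx'],s['fy'],s['cx'],s['cy'],np.round(s['world_to_cam'],3).tolist(),[k for k in s])
E
```

```text
pics
{'time_s': 0.0, 'joint_pos': [94.693, 2.337, 4.801, -0.028, -92.56, -19.119], 'joint_vel': [0.052, 0.068, 0.048, 0.023, -0.03, 0.08], 'joint_torque': [0.0, -36.82, 34.743, 6.933, -0.005, -0.0], 'eef_pos': [149.307, 580.767, 218.782], 'eef_rot': [[0.968, -0.249, -0.0], [-0.249, -0.968, -0.002], [0.0, 0.002, -1.0]], 'wrist_force': [1.396, -0.281, 0.328], 'torque': [-0.046, 0.009, -0.025], 'gripper_width': 85.584}
top 461.00897325571907 461.00897325571907 325.2019204513386 237.8271333359836 [[0.008, -1.0, -0.009, 31.578], [0.994, 0.007, 0.11, -575.275], [-0.11, -0.01, 0.994, -1166.101], [0.0, 0.0, 0.0, 1.0]] ['frame', 'depth', 'fx', 'fy', 'cx', 'cy', 'world_to_cam']
side 488.1696772737394 488.1696772737394 315.7104962115194 245.6482251480584 [[0.994, -0.107, -0.008, -550.6], [0.087, 0.759, 0.645, -138.989], [-0.063, -0.642, 0.764, -1081.009], [0.0, 0.0, 0.0, 1.0]] ['frame', 'depth', 'fx', 'fy', 'cx', 'cy', 'world_to_cam']
```

View pics/top0.png

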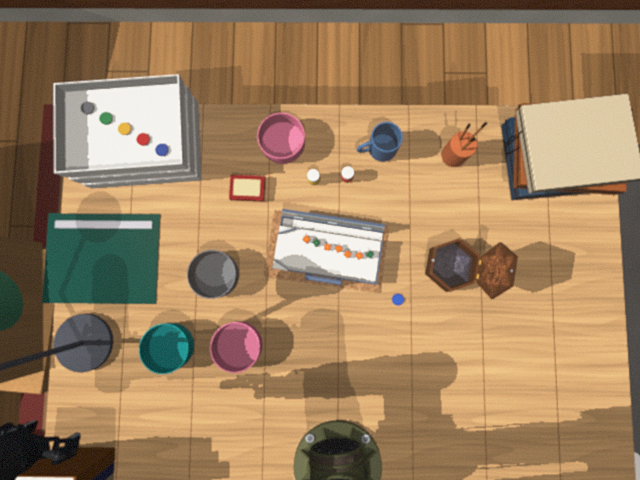

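View pics/side0.png

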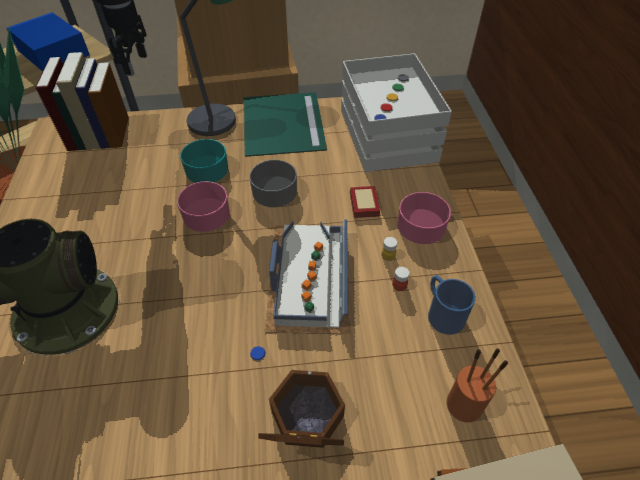

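Run:
```python
from h import *
s=load('top'); crop(s,260,195,400,300,'c1.png',5)
crop(s,410,220,540,310,'c2.png',5)
s=load('side'); crop(s,255,215,365,335,'c3.png',5)
```

```text
(no output)
```

View pics/c1.png

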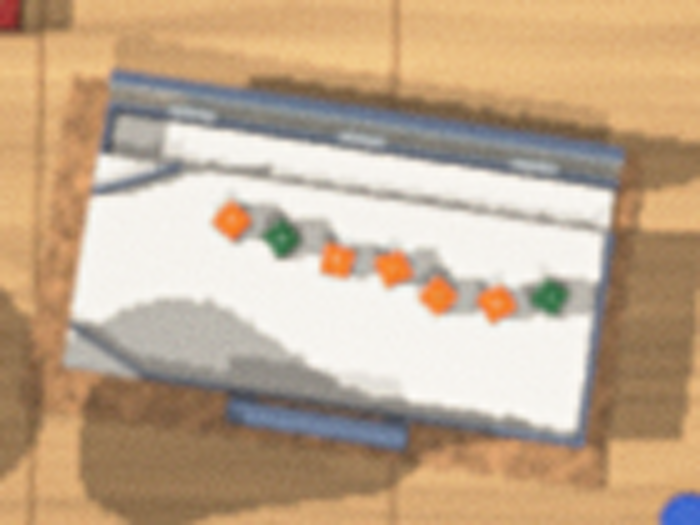

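View pics/c2.png

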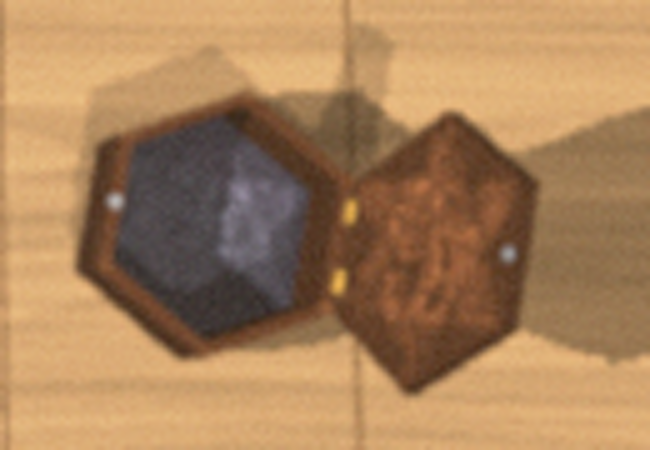

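View pics/c3.png

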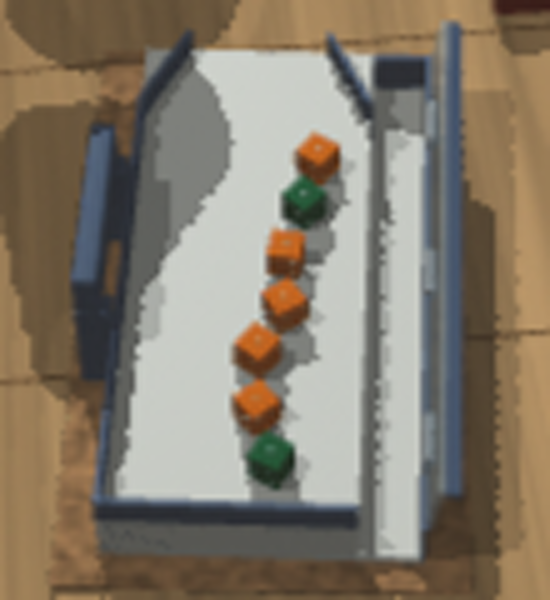

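Run:
```python
from h import *
s=load('top')
def q(cu,cv,z,o=(260,195),k=5): return ray_z(s,o[0]+cu/k-.4,o[1]+cv/k-.4,z)
for n,cu,cv,z in [('hbar L',230,405,77),('hbar R',407,432,77),('wall c',584,440,43),('wall far',611,232,43),('nearwall L',140,372,43),
  ('am0',232,222,45),('g0',282,239,45),('am1',338,260,45),('am2',394,267,45),('am3',437,296,45),('am4',497,302,45),('g1',549,297,45),('trough edge L',165,158,29),('trough edge R',605,230,29)]:
    print(n,np.round(q(cu,cv,z),1))
h=q(319,420,77); print('handle',h)
# tin
for n,u,v,z in [('fig',398,299,4),('tin c',213,274,60),('vault?',452,265,56)]:
    print(n,np.round(ray_z(s,u,v,z),1), np.round(px2w(s,u,v),1))
# depth segmentation of the tin rim
P=np.array([[px2w(s,u,v) if s['depth'][v,u]>0 else [np.nan]*3 for u in range(640)] for v in range(480)])
np.save('/tmp/P.npy',P)
def rim(u0,v0,u1,v1,z0,z1):
    Q=P[v0:v1,u0:u1].reshape(-1,3); m=(Q[:,2]>z0)&(Q[:,2]<z1); Q=Q[m]; return Q
Q=rim(180,240,245,305,53,66)[:,:2].astype(np.float32); print('tin',len(Q),cv2.minEnclosingCircle(Q))
Q=rim(417,230,482,300,50,62)[:,:2].astype(np.float32); print('vault',len(Q),cv2.minAreaRect(Q),cv2.minEnclosingCircle(Q))
print(np.round(cv2.convexHull(Q)[:,0],0).tolist())
```

```text
hbar L [475.5  83.4  77. ]
hbar R [462.8  -4.4  77. ]
wall c [460.1 -95.3  43. ]
wall far [ 566.6 -109.6   43. ]
nearwall L [492.9 131.4  43. ]
am0 [570.2  85.2  45. ]
g0 [561.6  59.4  45. ]
am1 [551.   30.6  45. ]
am2 [547.6   1.9  45. ]
am3 [532.8 -20.2  45. ]
am4 [530.  -50.9  45. ]
g1 [532.8 -77.5  45. ]
trough edge L [605.3 121.6  29. ]
trough edge R [ 569.1 -108.1   29. ]
handle [468.4018487   39.22292247  77.        ]
fig [ 418.4 -155.6    4. ] [ 418.4 -155.3    6.1]
tin c [478.1 317.9  60. ] [479.8 331.9   4.6]
vault? [ 505.7 -284.8   56. ] [ 508.4 -298.     6. ]
tin 199 ((479.99835205078125, 323.05859375), 62.28456497192383)
vault 537 ((508.388916015625, -293.4393615722656), (119.75947570800781, 138.3938751220703), 18.782024383544922) ((508.4671325683594, -293.40545654296875), 69.20936584472656)
[[574.0, -307.0], [574.0, -302.0], [572.0, -294.0], [559.0, -256.0], [556.0, -248.0], [554.0, -243.0], [551.0, -240.0], [549.0, -239.0], [543.0, -238.0], [493.0, -227.0], [488.0, -227.0], [483.0, -230.0], [450.0, -267.0], [443.0, -277.0], [443.0, -279.0], [443.0, -284.0], [443.0, -286.0], [446.0, -295.0], [453.0, -317.0], [463.0, -346.0], [466.0, -348.0], [476.0, -350.0], [491.0, -353.0], [496.0, -354.0], [514.0, -357.0], [532.0, -359.0], [570.0, -315.0]]
```

```bash
cat >> h.py <<'E'
YAW=-0.143
TH=np.array([469.,39.,64.])
def RT(y=YAW): c,s=np.cos(y),np.sin(y); return np.array([[c,-s,0],[s,c,0],[0,0,1]])
def t2w(p,h=TH): return h+RT()@np.array(p,float)
def w2t(p,h=TH): return RT().T@(np.array(p)-h)
E
python3 - <<'E'
from h import *
s=load('top')
im=s['frame'][195:300,260:400]; hsv=cv2.cvtColor(im,cv2.COLOR_BGR2HSV)
for n,m in (('amber',cv2.inRange(hsv,(3,150,120),(18,255,255))),('green',cv2.inRange(hsv,(50,90,30),(90,255,255)))):
    k,l,st,c=cv2.connectedComponentsWithStats(m)
    for i in range(1,k):
        if st[i,4]>8: p=ray_z(s,260+c[i][0],195+c[i][1],42); print(n,st[i,4],np.round(p,1),np.round(w2t(p)-[66,0,0],1))
st=telemetry.get_state();R=np.array(st['eef_rot'])
# desired tool: x along tray -y or +y
for sg in (1,-1):
    X=sg*RT()[:,1]; Z=np.array([0,0,-1]); Rd=np.c_[X,np.cross(Z,X),Z]
    print(sg,cv2.Rodrigues(R.T@Rd)[0].T*180/np.pi/5)
E
```

```text
amber 29 [571.8  85.2  42. ] [ 29.1  60.3 -22. ]
amber 27 [551.1  30.7  42. ] [ 16.4   3.5 -22. ]
amber 30 [547.3   2.2  42. ] [ 16.8 -25.2 -22. ]
amber 28 [533.5 -21.2  42. ] [  6.4 -50.4 -22. ]
amber 30 [529.5 -50.8  42. ] [  6.7 -80.3 -22. ]
green 18 [561.8  59.8  42. ] [ 22.9  33.8 -22. ]
green 20 [533. -78.  42.] [  14.  -106.7  -22. ]
1 [[ 1.50874786e-02  1.44805419e-02 -1.92468433e+01]]
-1 [[ 1.40562661e-02 -1.46454197e-02  1.67531481e+01]]
```

```bash
cat >> h.py <<'E'
def go(p,Rd=None):
    st=telemetry.get_state();R=np.array(st['eef_rot']);d=R.T@(np.array(p)-np.array(st['eef_pos']))/25
    r=np.zeros(3) if Rd is None else cv2.Rodrigues(R.T@Rd)[0].ravel()*180/np.pi/5
    print('t',round(st['time_s'],2),'pos',np.round(st['eef_pos'],1),'w',round(st['gripper_width'],1),'F',np.round(st['wrist_force'],1),'-> shift',np.round(d,2),'turn',np.round(r,2))
def RD(tilt=0,yaw=YAW,pitch=0):
    # tool pose: x=-tray y, y=-tray x, z down; tilt>0 (rad): tray +y goes down (about tray -x) ; 
    B=RT(yaw)@cv2.Rodrigues(np.array([-tilt,0.,0]))[0]@cv2.Rodrigues(np.array([0,pitch,0.]))[0]
    return B@np.array([[0,-1,0],[-1,0,0],[0,0,-1.]])
E
python3 - <<'E'
from h import *
go(t2w([66-8,62,60]),RD())
go(t2w([66-8,62,-12]),RD())
E
```

```text
t 0.1 pos [149.3 580.8 218.9] w 85.4 F [0.1 0.3 0.1] -> shift [19.82 15.08  3.82] turn [ 1.000e-02 -1.000e-02  1.675e+01]
t 0.1 pos [149.3 580.8 218.9] w 85.4 F [0.1 0.3 0.1] -> shift [19.82 15.07  6.7 ] turn [ 1.000e-02 -1.000e-02  1.675e+01]
```

```bash
python3 -m pendant '[[[2,1.5,0,0,0,1.7],[4,3,0,0,0,3.4],[6,4.5,0,0,0,5],[8,6,0,0,0,6.7],[10,7.5,0,0,0,8.4],[12,9,0,0,0,10],[14,10.5,1,0,0,12],[16,12,2,0,0,14],[18,13.5,3,0,0,16],[19.8,15.08,3.8,0,0,16.75]]]' 1 60
python3 -m pendant '[[[0,0,0,0,0,0],[0,0,0,0,0,0]]]'
python3 - <<'E'
from h import *
go(t2w([66-8,62,-12]),RD()); print(telemetry.get_state()['joint_pos'])
E
```

```text
time_s: 1.35
eef_pos: [527.4, 102.5, 128.5]
eef_rot: [[-0.145, -0.989, -0.001], [-0.989, 0.145, -0.0], [0.0, 0.001, -1.0]]
wrist_force: [0.9, 1.6, 0.1]
gripper_width: -0.1
time_s: 1.6
eef_pos: [526.7, 104.0, 129.5]
eef_rot: [[-0.143, -0.99, -0.001], [-0.99, 0.143, -0.0], [0.0, 0.0, -1.0]]
wrist_force: [-0.3, 0.5, 1.1]
gripper_width: 0.4
t 1.6 pos [526.7 104.  129.5] w 0.4 F [-0.3  0.5  1.1] -> shift [ 0.42 -0.41  3.1 ] turn [ 0.01 -0.01 -0.  ]
[ 3.26427031e+01 -6.88739677e+00 -1.34609481e+01  3.21409870e-03
 -8.34653751e+01 -4.08524926e+01]
```

```bash
python3 -m pendant '[[[0.42,-0.4,0,0,0,0],[0.42,-0.4,1.5,0,0,0],[0.42,-0.4,2.5,0,0,0],[0.42,-0.4,2.9,0,0,0],[0.42,-0.4,2.9,0,0,0],[0.42,-0.4,2.9,0,0,0]]]'
python3 - <<'E'
from h import *
go(t2w([66-8,62,-12]),RD()); s=snap('side','s1.png'); crop(s,225,150,385,290,'c4.png',5)
E
```

```text
time_s: 2.35
eef_pos: [536.0, 92.9, 58.8]
eef_rot: [[-0.142, -0.99, 0.002], [-0.99, 0.142, 0.001], [-0.001, -0.002, -1.0]]
wrist_force: [-0.1, 0.3, 0.0]
gripper_width: -0.1
t 2.35 pos [536.   92.9  58.8] w -0.1 F [-0.1  0.3  0. ] -> shift [0.03 0.03 0.27] turn [-0.02  0.01  0.01]
```

View pics/c4.png

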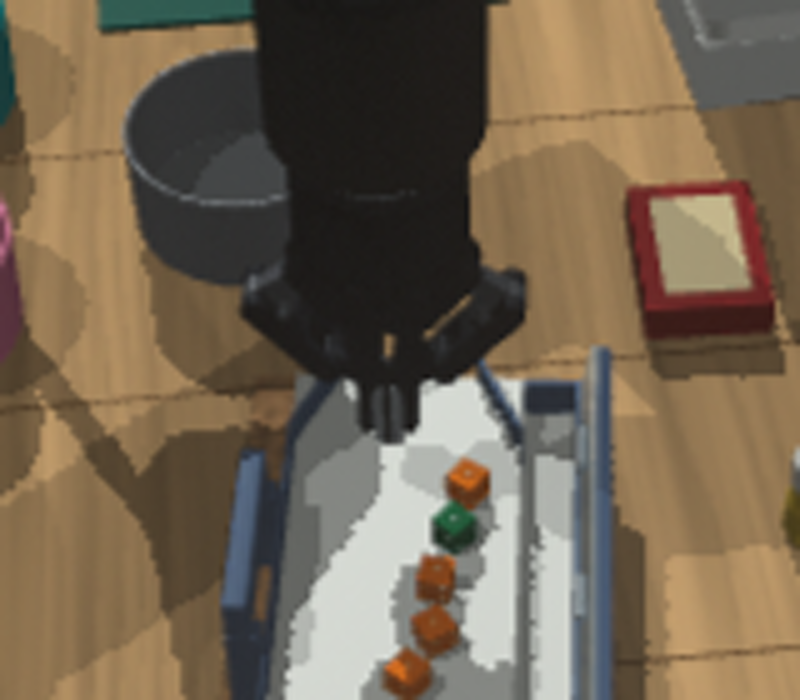

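Run:
```python
from h import *
s=load('side')
f=lambda p:np.round((w2px(s,p)-[225,150])*5,0)
print(f([536,92.9,39.8]),f(t2w([66+29.1,60.3,-19])),f(t2w([66+16.4,3.5,-19])), f(t2w([66+29.1,60.3,-27])))
for u,v in((467,482),(436,577),(455,526),(408,674)):
    p=ray_z(s,225+u/5,150+v/5,39); print(np.round(w2t(p)-[66,0,0],1))
```

```text
[394. 470.] [471. 468.] [439. 564.] [471. 479.]
[ 27.2  56.9 -25. ]
[ 14.9   0.4 -25. ]
[ 22.5  30.3 -25. ]
[  4.8 -53.6 -25. ]
```

Run:
```python
from h import *
s=load('side')
for u,v in((378,425),(395,425),(388,432),(388,400)):
    a,b=225+u/5,150+v/5; print(u,v,np.round(px2w(s,a,b),1))
t=snap('top','t1.png'); crop(t,250,180,400,300,'c5.png',5)
```

```text
378 425 [529.2  85.   81.1]
395 425 [536.8  82.   83.5]
388 432 [533.4  81.1  80.2]
388 400 [534.1  81.6 101.2]
```

View pics/c5.png

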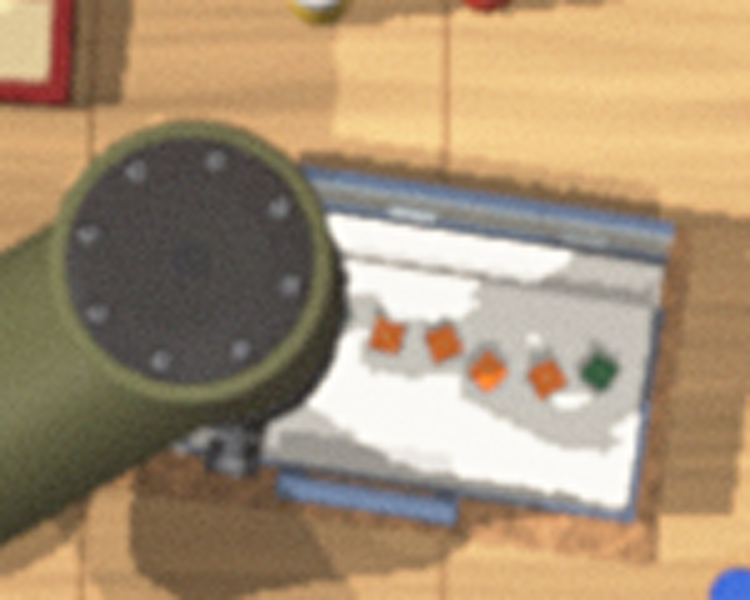

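Run:
```python
from h import *
go(t2w([66-8,62,-12]),RD())
s=snap('side','s2.png'); crop(s,225,150,385,290,'c6.png',5)
for v in range(225,255,2): print(v,np.round(px2w(s,302,v),1))
```

```text
t 2.45 pos [535.8  92.8  58.6] w -0.1 F [ 0.2 -1.  -0.1] -> shift [0.03 0.02 0.26] turn [-0.02  0.01  0.01]
225 [533.5  87.  111.9]
227 [533.2  84.3 108.3]
229 [532.8  81.2 105.2]
231 [532.6  81.3  98.4]
233 [532.5  82.5  90.3]
235 [532.2  81.9  84.3]
237 [532.1  82.7  76.5]
239 [533.7 115.8  31.4]
241 [533.2 111.2  29.4]
243 [532.7 105.9  28.3]
245 [532.1  99.   29.2]
247 [531.6  93.4  28.6]
249 [531.1  87.8  28. ]
251 [530.5  81.3  28.4]
253 [530.   75.5  28.1]
```

View pics/c6.png

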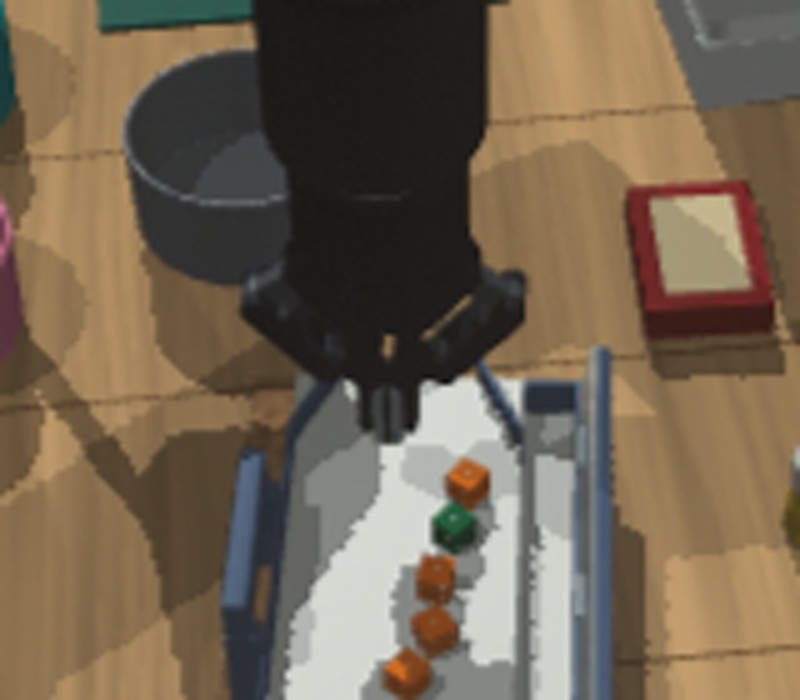

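Run:
```python
from h import *
s=load('side')
for u in (297,303,309):
  print(u,[(v,np.round(px2w(s,u,v)[1:],0).tolist()) for v in range(160,240,4)])
t=load('top')
print(np.round(px2w(t,250+190/5,180+265/5),1))
```

```text
297 [(160, [47.0, 331.0]), (164, [49.0, 320.0]), (168, [49.0, 310.0]), (172, [48.0, 301.0]), (176, [49.0, 291.0]), (180, [48.0, 281.0]), (184, [49.0, 271.0]), (188, [48.0, 261.0]), (192, [58.0, 241.0]), (196, [56.0, 231.0]), (200, [56.0, 221.0]), (204, [56.0, 210.0]), (208, [79.0, 175.0]), (212, [75.0, 167.0]), (216, [78.0, 152.0]), (220, [77.0, 140.0]), (224, [82.0, 122.0]), (228, [88.0, 103.0]), (232, [88.0, 89.0]), (236, [128.0, 30.0])]
303 [(160, [48.0, 329.0]), (164, [48.0, 319.0]), (168, [48.0, 310.0]), (172, [48.0, 301.0]), (176, [47.0, 291.0]), (180, [47.0, 281.0]), (184, [48.0, 270.0]), (188, [48.0, 260.0]), (192, [55.0, 242.0]), (196, [55.0, 232.0]), (200, [54.0, 221.0]), (204, [55.0, 209.0]), (208, [80.0, 172.0]), (212, [81.0, 159.0]), (216, [78.0, 150.0]), (220, [77.0, 138.0]), (224, [83.0, 120.0]), (228, [82.0, 107.0]), (232, [81.0, 95.0]), (236, [80.0, 82.0])]
309 [(160, [50.0, 326.0]), (164, [50.0, 317.0]), (168, [51.0, 306.0]), (172, [50.0, 297.0]), (176, [50.0, 287.0]), (180, [50.0, 278.0]), (184, [51.0, 266.0]), (188, [64.0, 243.0]), (192, [59.0, 237.0]), (196, [59.0, 227.0]), (200, [58.0, 216.0]), (204, [58.0, 205.0]), (208, [75.0, 176.0]), (212, [72.0, 167.0]), (216, [77.0, 149.0]), (220, [88.0, 125.0]), (224, [84.0, 117.0]), (228, [149.0, 31.0]), (232, [137.0, 31.0]), (236, [126.0, 28.0])]
[532.6  92.  481.3]
```

```bash
python3 -m pendant '[[[0,0,0.26,0,0,0],[0,0,0.26,0,0,0],[0,0,0.26,0,0,0]]]'; python3 -m pendant '[[[0,0,0.1,0,0,0],[0,0,0.1,0,0,0],[0,0,0.2,0,0,0],[0,0,0.2,0,0,0]]]'
```

```text
time_s: 2.88
eef_pos: [535.1, 92.3, 50.7]
eef_rot: [[-0.142, -0.99, -0.0], [-0.99, 0.142, -0.0], [0.0, 0.0, -1.0]]
wrist_force: [-1.1, 0.2, -0.4]
gripper_width: 0.0
time_s: 3.38
eef_pos: [535.0, 92.4, 45.4]
eef_rot: [[-0.142, -0.99, -0.0], [-0.99, 0.142, -0.0], [0.0, 0.0, -1.0]]
wrist_force: [0.3, 0.4, -0.5]
gripper_width: 0.4
```

Run:
```python
from h import *
s=snap('side','s3.png'); crop(s,245,190,345,265,'c7.png',8)
```

```text
(no output)
```

View pics/c7.png

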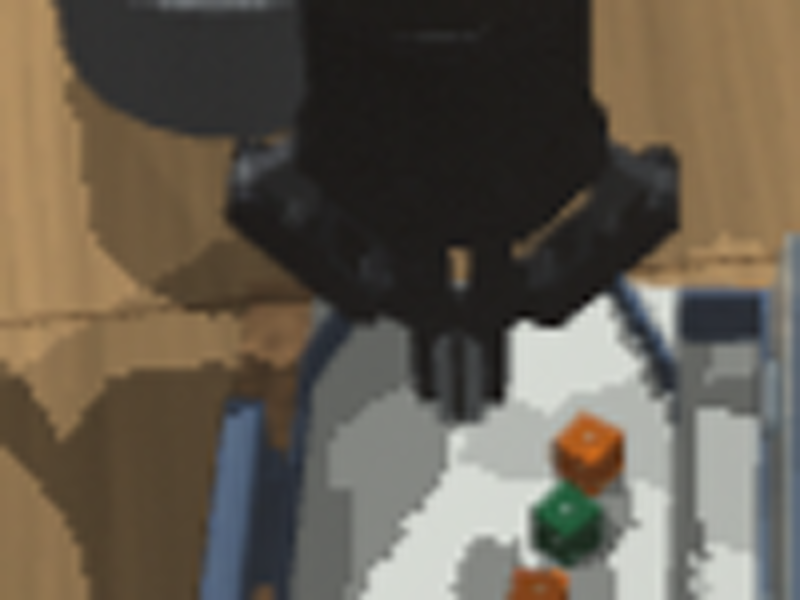

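```bash
python3 -m pendant '[[[0,0,0.15,0,0,0],[0,0,0.3,0,0,0],[0,0,0.3,0,0,0],[0,0,0.3,0,0,0]]]';python3 - <<'E'
from h import *
s=snap('side','s4.png'); crop(s,245,190,345,265,'c8.png',8)
E
```

```text
time_s: 3.92
eef_pos: [535.2, 92.4, 38.2]
eef_rot: [[-0.142, -0.99, -0.0], [-0.99, 0.142, -0.0], [0.0, -0.0, -1.0]]
wrist_force: [0.5, -0.0, -0.2]
gripper_width: -0.1
```

View pics/c8.png

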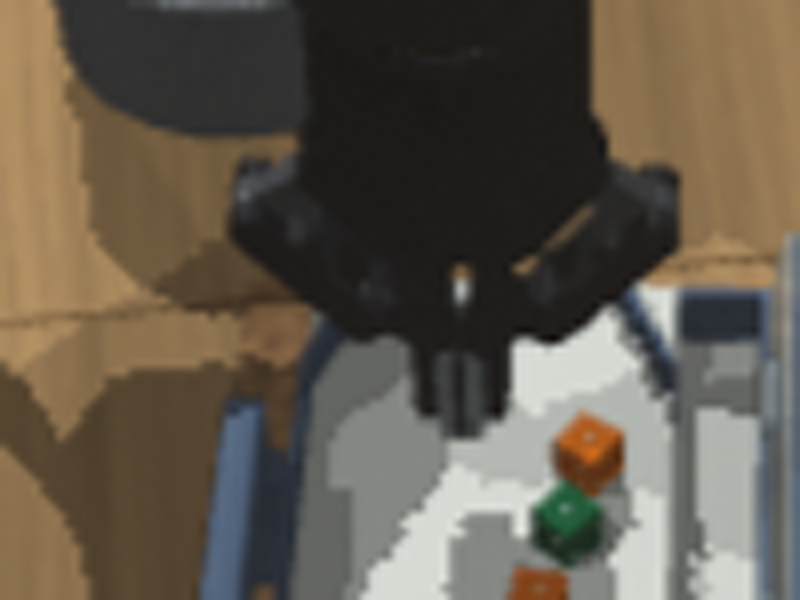

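Run:
```python
from h import *
s=load('side')
for u in (301,302.5,304):
  print(u,[(v,np.round(px2w(s,u,v),0).tolist()) for v in (234,236,238,240,241,242,243,244,245)])
print(w2px(s,[534,82,30]), w2px(s,[534,82,50]),w2px(s,[534,82,60]))
```

```text
301 [(234, [530.0, 84.0, 86.0]), (236, [530.0, 83.0, 80.0]), (238, [530.0, 81.0, 75.0]), (240, [529.0, 82.0, 67.0]), (241, [529.0, 81.0, 65.0]), (242, [529.0, 80.0, 63.0]), (243, [529.0, 83.0, 56.0]), (244, [529.0, 84.0, 51.0]), (245, [530.0, 98.0, 31.0])]
302.5 [(234, [534.0, 83.0, 86.0]), (236, [533.0, 81.0, 81.0]), (238, [533.0, 81.0, 75.0]), (240, [533.0, 80.0, 69.0]), (241, [533.0, 81.0, 65.0]), (242, [533.0, 82.0, 60.0]), (243, [533.0, 82.0, 56.0]), (244, [533.0, 84.0, 51.0]), (245, [533.0, 97.0, 31.0])]
304 [(234, [537.0, 79.0, 91.0]), (236, [537.0, 82.0, 80.0]), (238, [537.0, 83.0, 72.0]), (240, [536.0, 82.0, 66.0]), (241, [536.0, 83.0, 62.0]), (242, [536.0, 84.0, 57.0]), (243, [536.0, 82.0, 56.0]), (244, [536.0, 83.0, 51.0]), (245, [537.0, 97.0, 31.0])]
[303.44271034 250.20881336] [303.20351928 244.69416844] [303.08147816 241.880462  ]
```

```bash
python3 -m pendant '[[[0,0,0.2,0,0,0],[0,0,0.4,0,0,0],[0,0,0.5,0,0,0],[0,0,0.5,0,0,0],[0,0,0.5,0,0,0]]]';python3 - <<'E'
from h import *
s=snap('side','s5.png'); crop(s,245,190,345,265,'c9.png',8)
for u in (301,302.5,304):
  print(u,[(v,np.round(px2w(s,u,v),0).tolist()) for v in (240,242,244,246,247,248,249,250)])
E
```

```text
time_s: 4.6
eef_pos: [535.3, 92.4, 25.9]
eef_rot: [[-0.142, -0.99, 0.0], [-0.99, 0.142, -0.0], [0.0, -0.0, -1.0]]
wrist_force: [1.0, 0.0, 0.4]
gripper_width: -0.2
301 [(240, [529.0, 81.0, 68.0]), (242, [529.0, 82.0, 61.0]), (244, [529.0, 82.0, 53.0]), (246, [529.0, 82.0, 46.0]), (247, [529.0, 81.0, 43.0]), (248, [529.0, 89.0, 30.0]), (249, [529.0, 89.0, 27.0]), (250, [528.0, 85.0, 28.0])]
302.5 [(240, [533.0, 81.0, 68.0]), (242, [533.0, 81.0, 61.0]), (244, [532.0, 82.0, 53.0]), (246, [532.0, 82.0, 46.0]), (247, [532.0, 81.0, 43.0]), (248, [532.0, 89.0, 30.0]), (249, [532.0, 88.0, 28.0]), (250, [532.0, 84.0, 28.0])]
304 [(240, [536.0, 83.0, 65.0]), (242, [536.0, 81.0, 61.0]), (244, [536.0, 82.0, 52.0]), (246, [536.0, 81.0, 46.0]), (247, [536.0, 81.0, 42.0]), (248, [536.0, 87.0, 31.0]), (249, [536.0, 86.0, 30.0]), (250, [535.0, 83.0, 29.0])]
```

View pics/c9.png

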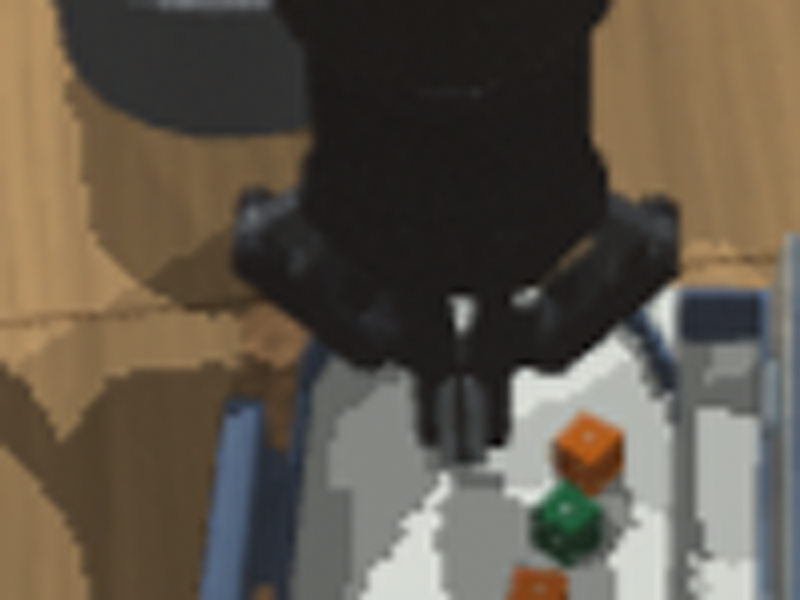

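```bash
python3 -m pendant '[[[0.1,0,0.15,0,0,0],[0.1,0,0.3,0,0,0],[0.1,0,0.3,0,0,0],[0.1,0,0.3,0,0,0]]]'
python3 - <<'E'
from h import *
go(t2w([66+60-14-6,60,-46]),RD())
E
```

```text
time_s: 5.15
eef_pos: [534.7, 89.9, 18.1]
eef_rot: [[-0.142, -0.99, -0.0], [-0.99, 0.142, -0.0], [0.0, 0.0, -1.0]]
wrist_force: [1.0, 0.6, 0.2]
gripper_width: -0.4
t 5.15 pos [534.7  89.9  18.1] w -0.4 F [1.  0.6 0.2] -> shift [-0.01 -1.93  0.  ] turn [ 0. -0.  0.]
```

```bash
python3 -m pendant '[[[0,-0.25,0,0,0,0],[0,-0.5,0,0,0,0],[0,-0.75,0,0,0,0],[0,-1,0,0,0,0],[0,-1.2,0,0,0,0],[0,-1.4,0,0,0,0],[0,-1.6,0,0,0,0],[0,-1.8,0,0,0,0],[0,-1.8,0,0,0,0]]]'
python3 - <<'E'
from h import *
s=snap('side','s6.png'); crop(s,245,190,345,265,'c10.png',8)
E
```

```text
time_s: 6.28
eef_pos: [579.6, 83.5, 18.1]
eef_rot: [[-0.142, -0.99, -0.0], [-0.99, 0.142, -0.0], [0.0, 0.0, -1.0]]
wrist_force: [-0.6, 0.6, 0.2]
gripper_width: 0.1
```

View pics/c10.png

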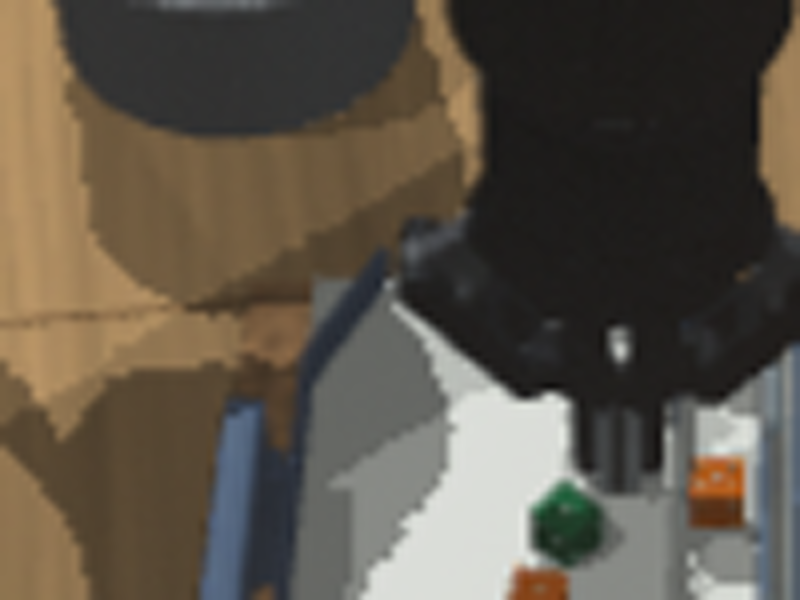

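Run:
```python
from h import *
go(t2w([66-16,2,-46]),RD())
```

```text
t 6.33 pos [579.4  83.5  18.1] w 0.1 F [ 0.7  0.5 -0.1] -> shift [2.31 2.12 0.01] turn [ 0. -0.  0.]
```

```bash
python3 -m pendant '[[[0,0.7,0,0,0,0],[0,1.4,0,0,0,0],[0,2.12,0,0,0,0],[0,2.12,0,0,0,0],[0.8,2.12,0,0,0,0],[1.6,2.12,0,0,0,0],[2.31,2.12,0,0,0,0],[2.31,2.12,0,0,0,0],[2.31,2.12,0,0,0,0]]]'
python3 -m pendant '[[[0,-0.25,0,0,0,0],[0,-0.5,0,0,0,0],[0,-0.75,0,0,0,0],[0,-1,0,0,0,0],[0,-1.25,0,0,0,0],[0,-1.5,0,0,0,0],[0,-1.7,0,0,0,0],[0,-1.9,0,0,0,0],[0,-2.1,0,0,0,0],[0,-2.1,0,0,0,0]]]'
python3 - <<'E'
from h import *
s=snap('side','s7.png'); crop(s,245,190,365,330,'c11.png',5)
go(t2w([66-26,-27,-46]),RD())
E
```

```text
time_s: 7.45
eef_pos: [518.8, 33.6, 18.3]
eef_rot: [[-0.143, -0.99, 0.0], [-0.99, 0.143, 0.0], [-0.0, -0.0, -1.0]]
wrist_force: [0.7, -0.7, 0.2]
gripper_width: -0.2
time_s: 8.7
eef_pos: [570.8, 26.4, 18.2]
eef_rot: [[-0.142, -0.99, -0.0], [-0.99, 0.142, -0.0], [0.0, 0.0, -1.0]]
wrist_force: [-0.5, -0.1, -1.1]
gripper_width: -0.2
t 8.75 pos [570.7  26.4  18.1] w 0.2 F [ 0.6 -0.2  0.4] -> shift [1.16 2.5  0.01] turn [ 0. -0.  0.]
```

View pics/c11.png

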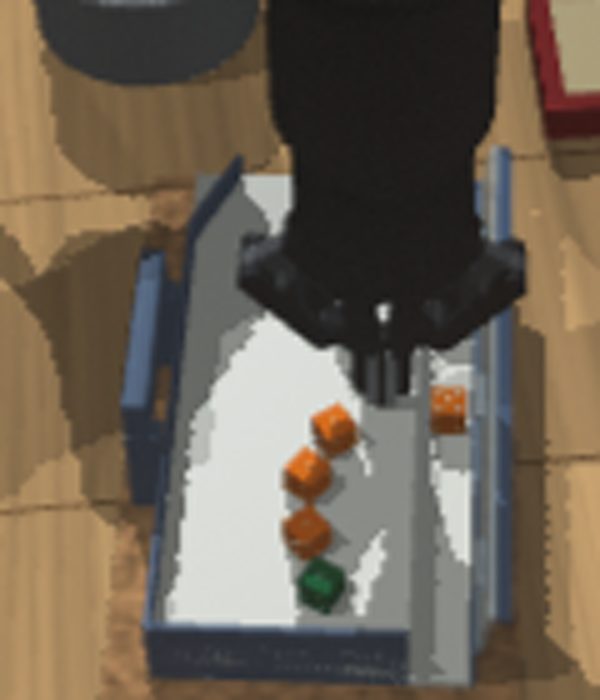

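```bash
python3 -m pendant '[[[0,0.8,0,0,0,0],[0,1.6,0,0,0,0],[0,2.5,0,0,0,0],[0,2.5,0,0,0,0],[0.6,2.5,0,0,0,0],[1.16,2.5,0,0,0,0],[1.16,2.5,0,0,0,0]]]'
python3 -m pendant '[[[0,-0.3,0,0,0,0],[0,-0.6,0,0,0,0],[0,-0.9,0,0,0,0],[0,-1.2,0,0,0,0],[0,-1.5,0,0,0,0],[0,-1.8,0,0,0,0],[0,-2.1,0,0,0,0],[0,-2.3,0,0,0,0],[0,-2.5,0,0,0,0],[0,-2.5,0,0,0,0]]]'
python3 - <<'E'
from h import *
s=snap('side','s8.png'); crop(s,245,190,365,330,'c12.png',5)
go(t2w([66-28,-52,-46]),RD())
E
```

```text
time_s: 9.62
eef_pos: [504.6, 5.2, 18.1]
eef_rot: [[-0.144, -0.99, -0.0], [-0.99, 0.144, -0.0], [0.0, 0.0, -1.0]]
wrist_force: [0.3, 0.9, -0.4]
gripper_width: 0.3
time_s: 10.88
eef_pos: [566.7, -2.3, 18.2]
eef_rot: [[-0.142, -0.99, -0.0], [-0.99, 0.142, -0.0], [0.0, 0.0, -1.0]]
wrist_force: [-0.0, -0.4, 0.3]
gripper_width: 0.2
t 10.93 pos [566.5  -2.3  18.1] w 0.1 F [0.1 0.  0.7] -> shift [1.   2.58 0.01] turn [ 0. -0.  0.]
```

View pics/c12.png

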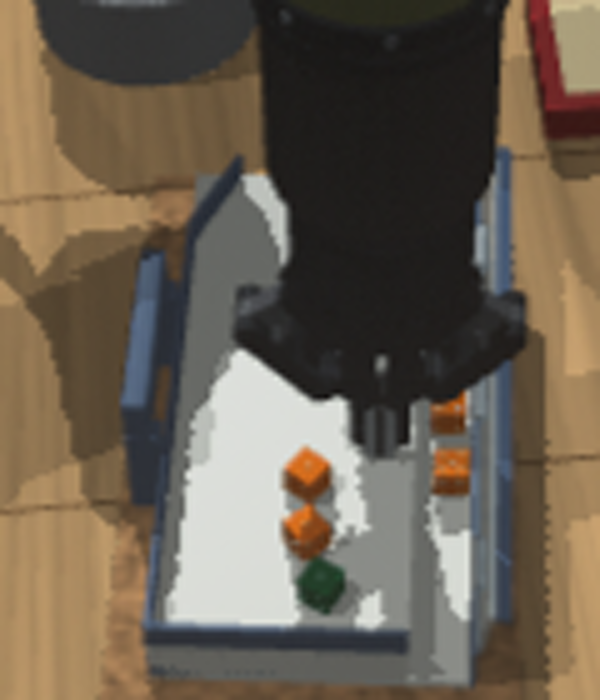

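```bash
python3 -m pendant '[[[0,0.8,0,0,0,0],[0,1.6,0,0,0,0],[0,2.58,0,0,0,0],[0,2.58,0,0,0,0],[0.5,2.58,0,0,0,0],[1,2.58,0,0,0,0],[1,2.58,0,0,0,0]]]'
python3 -m pendant '[[[0,-0.3,0,0,0,0],[0,-0.6,0,0,0,0],[0,-0.9,0,0,0,0],[0,-1.2,0,0,0,0],[0,-1.5,0,0,0,0],[0,-1.8,0,0,0,0],[0,-2.1,0,0,0,0],[0,-2.35,0,0,0,0],[0,-2.6,0,0,0,0],[0,-2.6,0,0,0,0]]]'
python3 - <<'E'
from h import *
s=snap('side','s9.png'); crop(s,245,190,365,330,'c13.png',5)
for p in ((307,528),(321,583)): print(np.round(w2t(ray_z(s,245+p[0]/5,190+p[1]/5,39))-[66,0,0],1))
go(t2w([66-28,-80,-46]),RD())
E
```

```text
time_s: 11.8
eef_pos: [499.1, -19.1, 18.1]
eef_rot: [[-0.144, -0.99, -0.0], [-0.99, 0.144, -0.0], [0.0, 0.0, -1.0]]
wrist_force: [-0.5, -0.1, 0.1]
gripper_width: -0.1
time_s: 13.05
eef_pos: [563.7, -27.1, 18.1]
eef_rot: [[-0.142, -0.99, -0.0], [-0.99, 0.142, -0.0], [0.0, 0.0, -1.0]]
wrist_force: [-0.3, 0.1, -0.1]
gripper_width: 0.2
[  5.8 -82.1 -25. ]
[  13.  -109.9  -25. ]
t 13.1 pos [563.5 -27.1  18.1] w -0.4 F [-0.6 -0.7  0.5] -> shift [1.12 2.6  0.01] turn [ 0. -0.  0.]
```

View pics/c13.png

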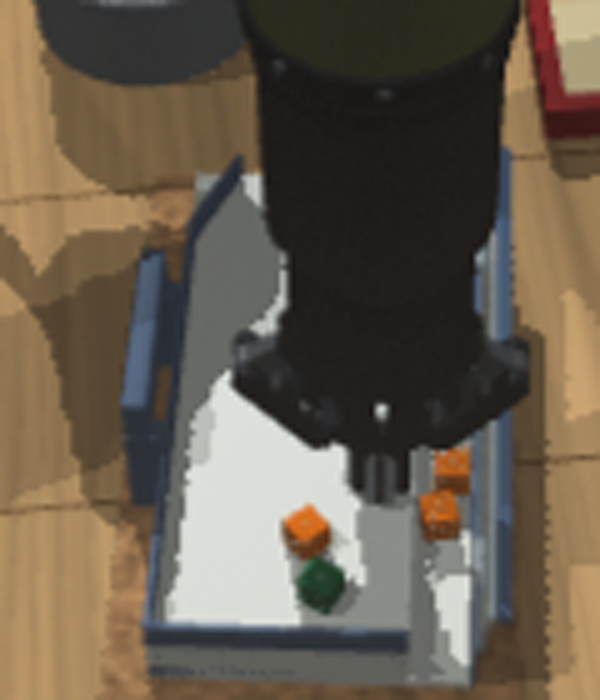

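```bash
python3 -m pendant '[[[0,0.8,0,0,0,0],[0,1.6,0,0,0,0],[0,2.6,0,0,0,0],[0,2.6,0,0,0,0],[0.5,2.6,0,0,0,0],[1.03,2.6,0,0,0,0],[1.03,2.6,0,0,0,0]]]'
python3 -m pendant '[[[0,-0.3,0,0,0,0],[0,-0.6,0,0,0,0],[0,-0.9,0,0,0,0],[0,-1.2,0,0,0,0],[0,-1.5,0,0,0,0],[0,-1.8,0,0,0,0],[0,-2.1,0,0,0,0],[0,-2.35,0,0,0,0],[0,-2.6,0,0,0,0],[0,-2.6,0,0,0,0]]]'
python3 - <<'E'
from h import *
s=snap('side','s10.png'); crop(s,245,190,365,330,'c14.png',5)
E
```

```text
time_s: 13.98
eef_pos: [495.4, -44.6, 18.0]
eef_rot: [[-0.144, -0.99, -0.001], [-0.99, 0.144, -0.0], [0.0, 0.0, -1.0]]
wrist_force: [-0.4, 0.3, -0.2]
gripper_width: 0.0
time_s: 15.22
eef_pos: [560.1, -52.7, 18.1]
eef_rot: [[-0.142, -0.99, -0.0], [-0.99, 0.142, -0.0], [0.0, 0.0, -1.0]]
wrist_force: [-0.9, -0.2, -0.6]
gripper_width: -0.0
```

View pics/c14.png

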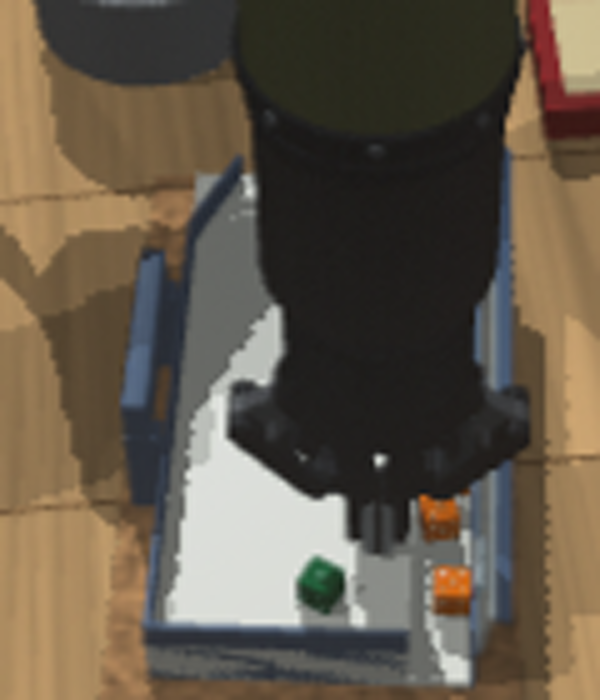

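```bash
python3 -m pendant '[[[0,0,-1,0,0,0],[0,0,-2,0,0,0],[0,0,-4,0,0,0],[0,2,-5,0,0,0],[0,4,-5,0,0,0],[0,5,-5,0,0,0],[0,5,-5,0,0,0]]]'
 python3 - <<'E'
from h import *
s=snap('side','s11.png'); crop(s,255,210,365,330,'c15.png',5)
t=snap('top','t2.png'); crop(t,260,180,400,300,'c16.png',5)
print(telemetry.get_state()['joint_pos'])
E
```

```text
time_s: 16.15
eef_pos: [435.3, -34.5, 144.1]
eef_rot: [[-0.141, -0.99, 0.003], [-0.99, 0.141, 0.001], [-0.001, -0.002, -1.0]]
wrist_force: [0.1, -0.4, -0.2]
gripper_width: -0.1
[ 2.21428000e+01 -2.36632140e+01 -2.55678635e+01  6.81210417e-03
 -8.80305000e+01 -3.02976582e+01]
```

View pics/c15.png

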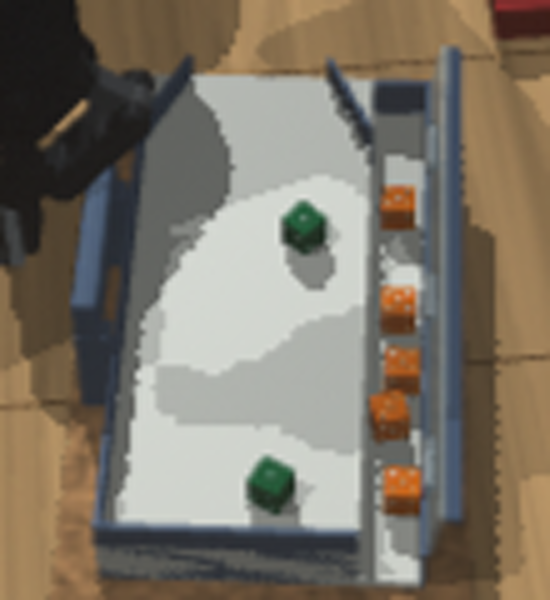

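View pics/c16.png

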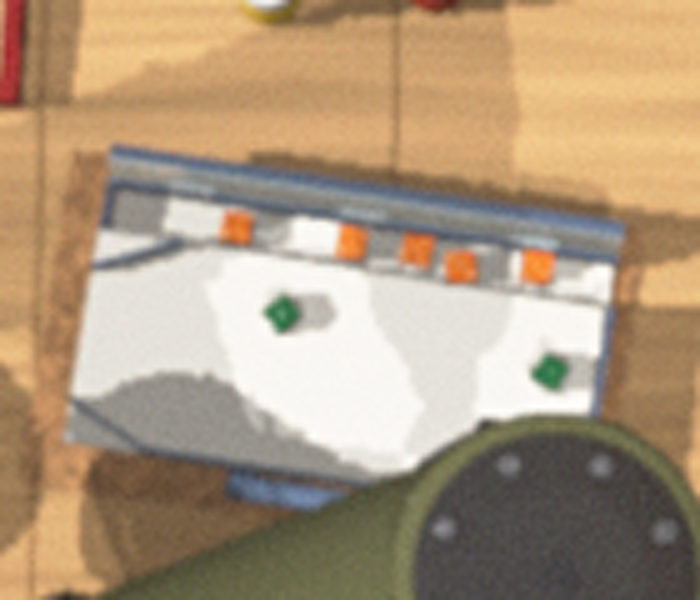

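Run:
```python
from h import *
t=load('top')
for u,v in((237,227),(352,243),(417,249),(461,267),(538,267)):
    print(np.round(px2w(t,260+u/5,180+v/5),1),np.round(w2t(ray_z(t,260+u/5-.4,180+v/5-.4,23)),1))
# lid edge points
for u,v in((115,152),(370,187),(618,227),(370,200)): p=px2w(t,260+u/5,180+v/5);print('lid',np.round(p,1),np.round(w2t(p),1))
```

```text
[608.5  83.2  23.2] [132.7  64.8 -41. ]
[600.3  22.7  23.9] [133.3   3.8 -41. ]
[597.5 -11.4  22.9] [135.3 -30.4 -41. ]
[588.1 -34.5  23.9] [129.3 -54.6 -41. ]
[588.2 -74.6  25.3] [135.4 -94.4 -41. ]
lid [642.  144.4  58.2] [156.2 129.   -5.8]
lid [625.1  13.7  56.2] [158.1  -2.8  -7.8]
lid [ 605.1 -112.8   57.3] [ 156.4 -130.8   -6.7]
lid [618.9  13.7  52.5] [152.   -3.7 -11.5]
```

Run:
```python
from h import *
t=load('top')
for n,u,v,z in(('py',313,175,52),('pr',347,173,52)): p=ray_z(t,u,v,z);print(n,np.round(p,1),np.round(w2t(p),1),np.round(px2w(t,u,v),1))
for y in(0,-70): go(t2w([185,y,40]),RD()); 
go(t2w([185,-70,-33]),RD())
```

```text
py [736.6  68.9  52. ] [260.6  67.7 -12. ] [736.5  68.9  52.2]
pr [742.4 -19.3  52. ] [278.9 -18.8 -12. ] [741.7 -19.2  55. ]
t 16.25 pos [436.2 -34.7 143.6] w 0.0 F [ 0.7 -0.1  0.2] -> shift [-3.1  -8.28  1.59] turn [-0.01  0.01  0.01]
t 16.25 pos [436.2 -34.7 143.6] w 0.0 F [ 0.7 -0.1  0.2] -> shift [-0.3  -8.28  1.59] turn [-0.01  0.01  0.01]
t 16.25 pos [436.2 -34.7 143.6] w 0.0 F [ 0.7 -0.1  0.2] -> shift [-0.3  -8.27  4.51] turn [-0.01  0.01  0.01]
```

```bash
python3 -m pendant '[[[-1,-2,0,0,0,0],[-2,-4,0,0,0,0],[-3,-6,0,0,0,0],[-3.1,-8.28,0,0,0,0],[-3.1,-8.28,1,0,0,0],[-3.1,-8.28,2.5,0,0,0],[-3.1,-8.28,4.4,0,0,0],[-3.1,-8.28,4.4,0,0,0],[-3.1,-8.28,4.4,0,0,0],[-3.1,-8.28,4.4,0,0,0]]]'
 python3 - <<'E'
from h import *
s=snap('side','s12.png'); crop(s,255,190,385,310,'c17.png',5)
go(t2w([185,0,-33]),RD())
E
```

```text
time_s: 17.5
eef_pos: [653.6, 12.6, 36.1]
eef_rot: [[-0.142, -0.99, 0.004], [-0.99, 0.142, 0.0], [-0.001, -0.004, -1.0]]
wrist_force: [0.4, -0.0, 0.5]
gripper_width: 0.4
t 17.55 pos [653.4  12.7  35.9] w 0.1 F [-0.6 -1.3 -0. ] -> shift [0.01 0.05 0.19] turn [-0.04  0.01  0.  ]
```

View pics/c17.png

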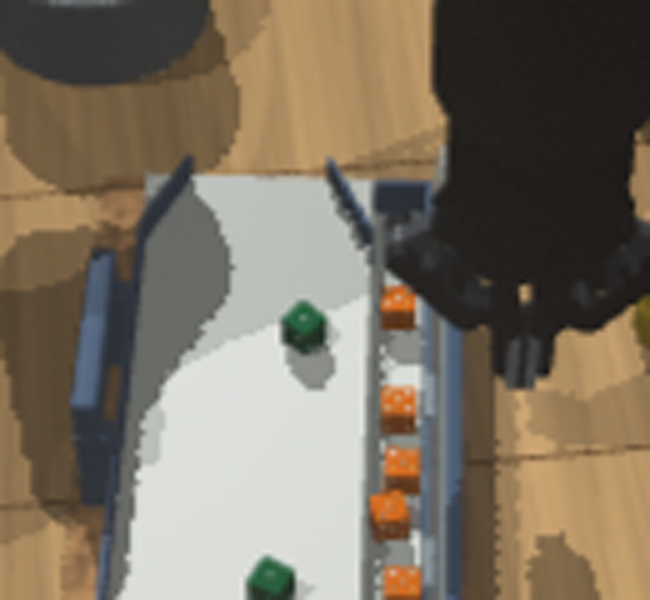

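```bash
python3 -m pendant '[[[0,0.2,0.15,0,0,0],[0,0.4,0.15,0,0,0],[0,0.6,0.15,0,0,0],[0,0.8,0.15,0,0,0],[0,1.0,0.15,0,0,0],[0,1.2,0.15,0,0,0],[0,1.4,0.15,0,0,0],[0,1.45,0.15,0,0,0]]]'
 python3 - <<'E'
from h import *
s=snap('side','s13.png'); crop(s,255,190,385,310,'c18.png',5)
go(t2w([185,0,-33]),RD())
E
```

```text
time_s: 18.55
eef_pos: [615.8, 17.7, 29.5]
eef_rot: [[-0.142, -0.99, -0.0], [-0.99, 0.142, -0.0], [0.0, 0.0, -1.0]]
wrist_force: [1.0, -0.5, -0.4]
gripper_width: -0.3
t 18.6 pos [615.8  17.7  29.5] w 0.0 F [ 0.8 -0.   0.5] -> shift [-0.01 -1.47 -0.06] turn [ 0. -0.  0.]
```

View pics/c18.png

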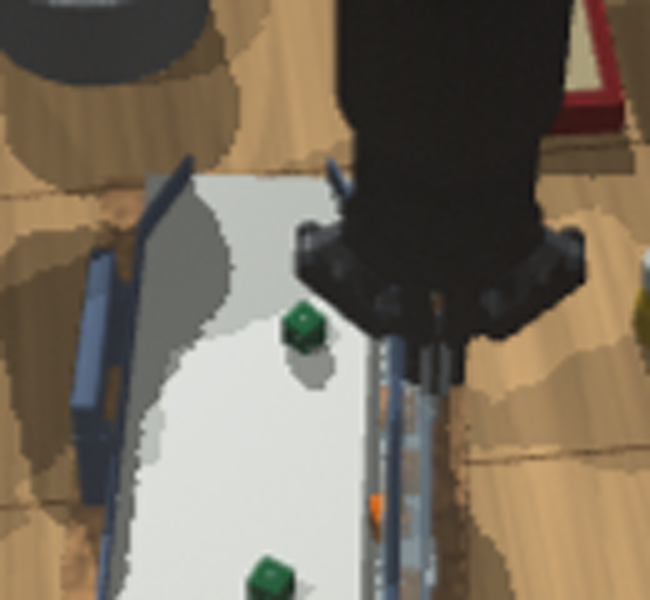

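```bash
python3 -m pendant '[[[0,-0.1,-0.6,0,0,0],[0,-0.1,-1.2,0,0,0],[0,0.5,-1.2,0,0,0],[0,0.9,-1.2,0,0,0],[0,0.9,-0.9,0,0,0],[0,0.9,-0.6,0,0,0],[0,0.9,-0.3,0,0,0],[0,0.9,-0.1,0,0,0],[0,0.9,0.1,0,0,0],[0,0.9,0.1,0,0,0]]]'
 python3 - <<'E'
from h import *
s=snap('side','s14.png'); crop(s,255,190,385,310,'c19.png',5)
go(t2w([126,0,-33]),RD())
E
```

```text
time_s: 19.85
eef_pos: [594.4, 20.6, 28.0]
eef_rot: [[-0.142, -0.99, 0.001], [-0.99, 0.142, -0.001], [0.001, -0.001, -1.0]]
wrist_force: [-2.6, 0.0, 6.0]
gripper_width: -0.2
t 19.9 pos [594.4  20.6  28. ] w 0.2 F [-2.6 -0.3  5.1] -> shift [-0.01  0.03 -0.12] turn [-0.02 -0.01  0.01]
```

View pics/c19.png

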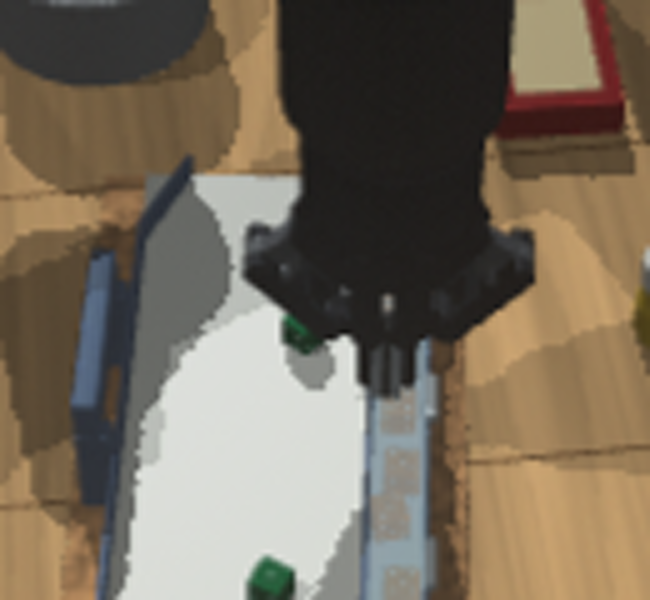

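```bash
python3 -m pendant '[[[0,0,0.06,0,0,0],[0,0,0.12,0,0,0],[0,0,0.12,0,0,0]]]'; python3 -m pendant '[[[0,0,-1,0,0,0],[0,0,-2.5,0,0,0],[0,0,-4.5,0,0,0],[0,2,-4.5,0,0,0],[0,4,-4.5,0,0,0],[0,5,-4.5,0,0,0],[0,5,-4.5,0,0,0],[0,5,-4.5,0,0,0]]]' 
 python3 - <<'E'
from h import *
s=snap('side','s15.png'); crop(s,255,190,385,310,'c20.png',5)
t=snap('top','t3.png')
for y in(-100,-50,0,50,100):
    p=t2w([123,y,-26]); u,v=w2px(t,p); print(np.round(w2t(px2w(t,u,v)),1), np.round([w2t(px2w(t,u,v+d))[[0,2]] for d in (-6,-4,-2,-1,0,1,2,4)],0).tolist())
E
```

```text
time_s: 20.27
eef_pos: [594.9, 20.9, 24.7]
eef_rot: [[-0.142, -0.99, 0.003], [-0.99, 0.142, 0.0], [-0.001, -0.002, -1.0]]
wrist_force: [2.5, -0.5, 1.1]
gripper_width: -0.2
time_s: 21.28
eef_pos: [470.4, 38.7, 136.2]
eef_rot: [[-0.142, -0.99, -0.0], [-0.99, 0.142, -0.0], [0.0, 0.0, -1.0]]
wrist_force: [0.1, 0.3, 0.9]
gripper_width: -0.0
[ 123.4 -100.2  -28.9] [[139.0, -30.0], [134.0, -30.0], [129.0, -30.0], [126.0, -30.0], [123.0, -29.0], [121.0, -28.0], [118.0, -28.0], [113.0, -33.0]]
[123.5 -50.1 -30.2] [[139.0, -31.0], [134.0, -30.0], [129.0, -30.0], [126.0, -29.0], [124.0, -30.0], [121.0, -29.0], [118.0, -28.0], [114.0, -33.0]]
[123.4   0.  -28.9] [[139.0, -31.0], [134.0, -29.0], [129.0, -31.0], [126.0, -29.0], [123.0, -29.0], [121.0, -28.0], [118.0, -29.0], [113.0, -32.0]]
[123.4  50.2 -29.2] [[139.0, -29.0], [134.0, -31.0], [128.0, -29.0], [126.0, -29.0], [123.0, -29.0], [121.0, -29.0], [118.0, -28.0], [114.0, -34.0]]
[123.5 100.4 -29.9] [[139.0, -29.0], [134.0, -29.0], [129.0, -30.0], [126.0, -30.0], [123.0, -30.0], [121.0, -29.0], [118.0, -30.0], [113.0, -25.0]]
```

View pics/c20.png

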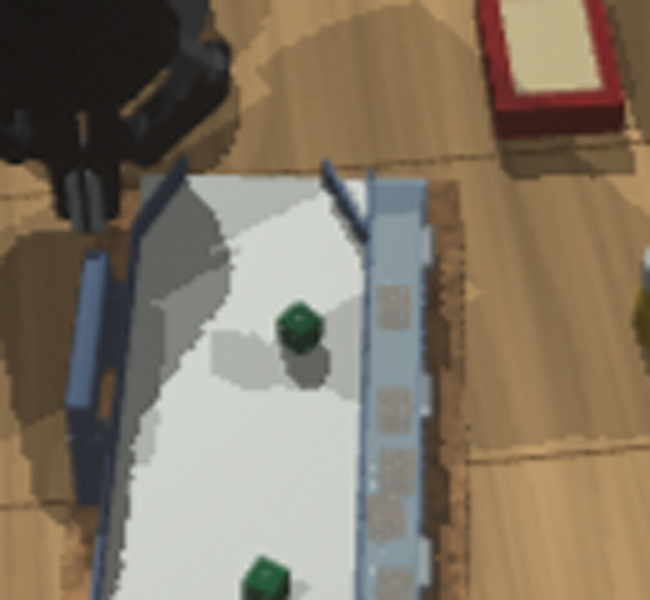

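Run:
```python
from h import *
t=load('top');s=load('side'); crop(s,255,225,320,300,'c21.png',8); crop(t,290,255,370,300,'c22.png',8)
go(TH+[-1,0,-31],RD())
```

```text
t 21.38 pos [470.5  38.5 136. ] w 0.1 F [-0.6 -0.6 -0.4] -> shift [-0.01  0.1   4.12] turn [ 0.01 -0.01 -0.  ]
```

View pics/c21.png

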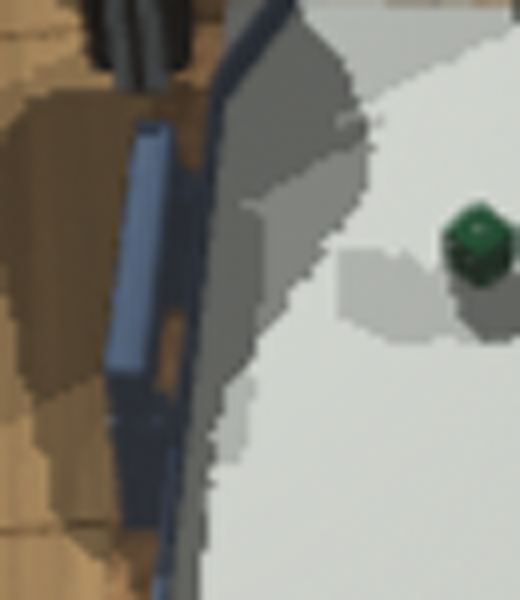

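Run:
```python
from h import *
s=load('side')
q=[ray_z(s,255+u/8-.4,225+v/8-.4,77) for u,v in((108,372),(145,372),(138,124),(172,124))]
print(np.round(q,1)); c=np.mean(q,0); print(c, w2t(c))
```

```text
[[451.1  -6.1  77. ]
 [461.   -7.3  77. ]
 [463.5  80.8  77. ]
 [473.1  79.7  77. ]]
[462.17645819  36.7658393   77.        ] [-6.43549608 -3.18380073 13.        ]
```

```bash
python3 -m pendant '[[[0,0.22,0.5,0,0,0],[0,0.22,1.5,0,0,0],[0,0.22,2.2,0,0,0],[0,0.22,2.2,0,0,0],[0,0.22,2.2,0,0,0]]]' -0.1 60
 python3 - <<'E'
from h import *
s=snap('side','s16.png'); crop(s,235,200,335,275,'c23.png',8)
go(TH+[-4,0,-31],RD())
E
```

```text
time_s: 22.0
eef_pos: [465.1, 39.4, 82.2]
eef_rot: [[-0.142, -0.99, 0.001], [-0.99, 0.142, -0.0], [0.0, -0.001, -1.0]]
wrist_force: [0.7, 0.1, 1.3]
gripper_width: 47.2
t 22.05 pos [465.2  39.5  82.5] w 47.0 F [ 0.5 -0.4  0.4] -> shift [0.02 0.01 1.98] turn [-0.02  0.    0.  ]
```

View pics/c23.png

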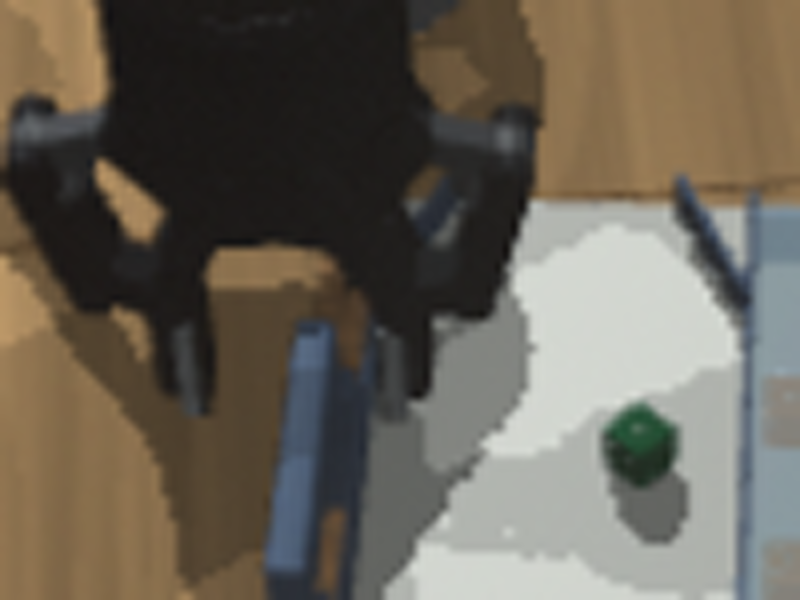

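```bash
python3 -m pendant '[[[0,0,0.6,0,0,0],[0,0,1.2,0,0,0],[0,0,1.8,0,0,0],[0,0,1.85,0,0,0],[0,0,1.85,0,0,0],[0,0,1.85,0,0,0]]]'; python3 -m pendant '[[[0,0,0,0,0,0],[0,0,0,0,0,0],[0,0,0,0,0,0],[0,0,0,0,0,0],[0,0,0,0,0,0],[0,0,0,0,0,0]]]' 1 110
 python3 - <<'E'
from h import *
s=snap('side','s17.png'); crop(s,235,200,335,275,'c24.png',8)
E
```

```text
time_s: 22.8
eef_pos: [465.1, 39.5, 35.9]
eef_rot: [[-0.142, -0.99, 0.001], [-0.99, 0.142, 0.0], [-0.0, -0.001, -1.0]]
wrist_force: [0.1, -1.0, 0.9]
gripper_width: 47.1
time_s: 23.55
eef_pos: [464.9, 39.5, 35.7]
eef_rot: [[-0.142, -0.99, 0.001], [-0.99, 0.142, -0.0], [-0.0, -0.001, -1.0]]
wrist_force: [-2.6, 0.5, 5.8]
gripper_width: 10.0
```

View pics/c24.png

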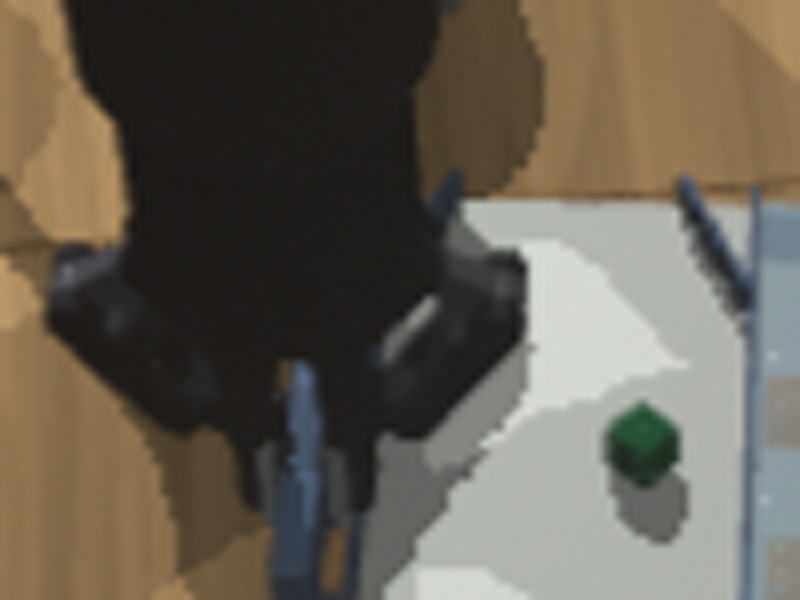

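```bash
python3 -m pendant '[[[0,0,-0.2,0,0,0],[0,0,-0.5,0,0,0],[0,0,-0.8,0,0,0],[0,0,-1.2,0,0,0],[0,0,-1.6,0,0,0],[0,0,-2,0,0,0],[0,0,-2.4,0,0,0],[0,0,-2.4,0,0,0]]]' 
 python3 - <<'E'
from h import *
s=snap('side','s18.png');t=snap('top','t4.png')
E
```

```text
time_s: 24.6
eef_pos: [465.3, 39.6, 96.4]
eef_rot: [[-0.142, -0.99, 0.002], [-0.99, 0.142, 0.001], [-0.001, -0.002, -1.0]]
wrist_force: [0.4, 0.9, -4.9]
gripper_width: 10.3
```

View pics/s18.png

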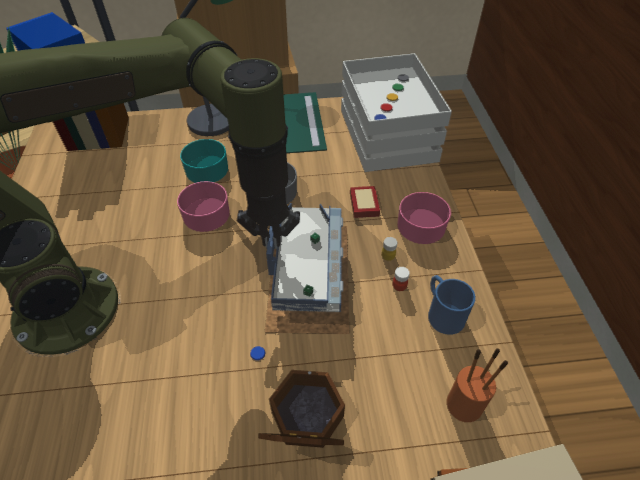

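View pics/t4.png

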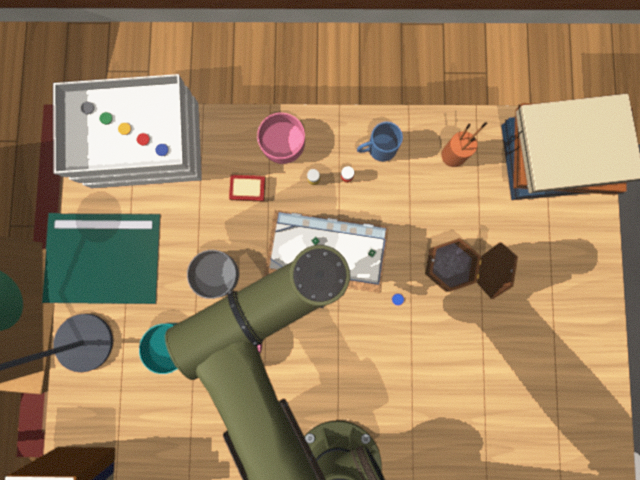

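```bash
cat >> h.py <<'E'
OFF=-28.3
def eef_for(pt_tray, world, tilt, yaw=YAW, pitch=0):
    """eef pos & R so that tray point lands at world"""
    R=RD(tilt,yaw,pitch); B=R@np.array([[0,-1,0],[-1,0,0],[0,0,-1.]]).T
    h=np.array(world)-B@np.array(pt_tray,float)
    return h-R[:,2]*OFF, R
E
python3 - <<'E'
from h import *
tin=np.array([479,321,0]); yd=RT()[:,1]
sill=tin-35*yd+[0,0,95]
st=telemetry.get_state()
for tl in (0.0,0.12,0.2,0.25,0.3,0.35,0.4,0.45,0.5):
    p,R=eef_for([66,135,-35],sill+[0,0,20 if tl==0 else 0],tl); print(tl,np.round(p,0),end=' '); go(p,R)
E
```

```text
0.0 [389. 162. 122.] t 24.7 pos [464.5  39.4  95. ] w 10.5 F [-0.1 -0.6 -4. ] -> shift [-4.43  3.67 -1.07] turn [0. 0. 0.]
0.12 [390. 164. 118.] t 24.7 pos [464.5  39.4  95. ] w 10.5 F [-0.1 -0.6 -4. ] -> shift [-4.5   3.67 -0.91] turn [0.   1.38 0.  ]
0.2 [390. 166. 128.] t 24.7 pos [464.5  39.4  95. ] w 10.5 F [-0.1 -0.6 -4. ] -> shift [-4.59  3.67 -1.33] turn [0.   2.29 0.  ]
0.25 [390. 168. 135.] t 24.7 pos [464.5  39.4  95. ] w 10.5 F [-0.1 -0.6 -4. ] -> shift [-4.67  3.67 -1.59] turn [0.   2.87 0.  ]
0.3 [391. 170. 141.] t 24.7 pos [464.5  39.4  95. ] w 10.5 F [-0.1 -0.6 -4. ] -> shift [-4.75  3.67 -1.85] turn [0.   3.44 0.  ]
0.35 [391. 173. 148.] t 24.7 pos [464.5  39.4  95. ] w 10.5 F [-0.1 -0.6 -4. ] -> shift [-4.85  3.67 -2.1 ] turn [0.   4.01 0.  ]
0.4 [391. 175. 154.] t 24.7 pos [464.5  39.4  95. ] w 10.5 F [-0.1 -0.6 -4. ] -> shift [-4.96  3.67 -2.35] turn [0.   4.58 0.  ]
0.45 [392. 178. 160.] t 24.7 pos [464.5  39.4  95. ] w 10.5 F [-0.1 -0.6 -4. ] -> shift [-5.09  3.67 -2.59] turn [0.   5.16 0.  ]
0.5 [392. 182. 166.] t 24.7 pos [464.5  39.4  95. ] w 10.5 F [-0.1 -0.6 -4. ] -> shift [-5.22  3.67 -2.82] turn [0.   5.73 0.  ]
```

```bash
python3 -m pendant '[[[0,0,-0.5,0,0,0],[-0.2,0.2,-1,0,0,0],[-0.7,0.6,-1.5,0,0,0],[-1.3,1.1,-2,0,0,0],[-1.9,1.6,-2.2,0,0,0],[-2.5,2.1,-2.2,0,0,0],[-3.1,2.6,-2.2,0,0,0],[-3.7,3.1,-2.2,0,0,0],[-4.2,3.5,-2.2,0,0,0],[-4.5,3.67,-2.2,0,0,0]]]' 
python3 -m pendant '[[[0,0,0,0,0,0],[0,0,0.3,0,0.3,0],[0,0,0.6,0,0.7,0],[0,0,0.9,0,1.0,0],[0,0,1.1,0,1.3,0],[0,0,1.1,0,1.3,0],[0,0,1.1,0,1.3,0]]]'
 python3 - <<'E'
from h import *
s=snap('side','s19.png');t=snap('top','t5.png')
E
```

```text
time_s: 25.95
eef_pos: [389.5, 164.8, 151.2]
eef_rot: [[-0.141, -0.99, 0.001], [-0.99, 0.141, 0.001], [-0.001, -0.001, -1.0]]
wrist_force: [0.6, -0.2, -4.0]
gripper_width: 10.1
time_s: 26.82
eef_pos: [390.0, 163.9, 123.0]
eef_rot: [[-0.141, -0.99, -0.016], [-0.984, 0.142, -0.112], [0.113, -0.0, -0.994]]
wrist_force: [-0.1, -0.2, -3.2]
gripper_width: 10.4
```

View pics/s19.png

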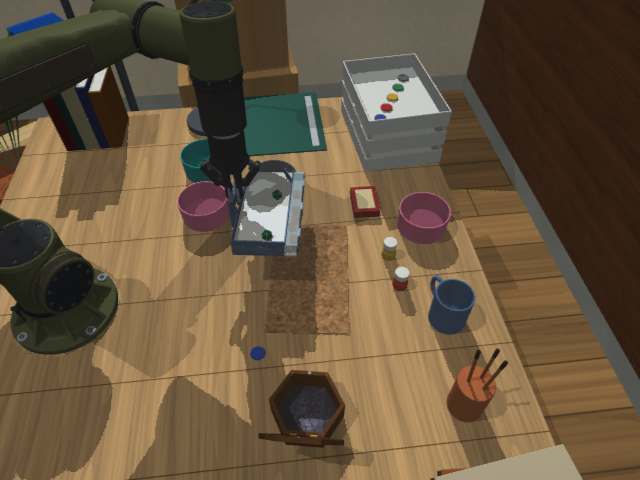

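View pics/t5.png

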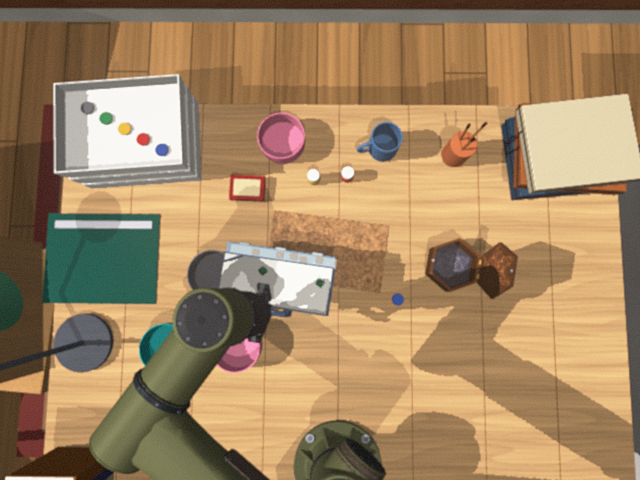

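Run:
```python
from h import *
s=load('side');t=load('top'); crop(s,215,150,315,265,'c25.png',5); crop(t,180,230,345,325,'c26.png',4)
st=telemetry.get_state();R=np.array(st['eef_rot']);B=R@np.array([[0,-1,0],[-1,0,0],[0,0,-1.]]).T
h=np.array(st['eef_pos'])+R[:,2]*OFF
print('pred sill',h+B@[66,135,-35],'handle',h)
for n,p in (('spout',[66,135,-35]),('cornerL',[10,-135,-21]),('lidL',[121,132,-28]),('lidR',[148,-135,-35]),('mid',[66,0,-35])):
    w=h+B@np.array(p,float);a=(w2px(s,w)-[215,150])*5;b=(w2px(t,w)-[180,230])*4;print(n,np.round(w),np.round(a),np.round(b))
# plane fit in the top depth, platform region
pts=[]
for y in range(-90,0,6):
  for x in range(40,110,6):
    w=h+B@np.array([x,y,-35.]);u,v=w2px(t,w);q=px2w(t,u,v);pts.append(q)
pts=np.array(pts); r=(pts-h)@B; r=r[np.abs(r[:,2]+35)<8]; print(len(r), 'fit z=a+bx+cy',np.linalg.lstsq(np.c_[np.ones(len(r)),r[:,:2]],r[:,2],rcond=None)[0])
```

```text
pred sill [474.34453663 286.50398667 101.36323915] handle [390.45264537 167.02540177 151.29337363]
spout [474. 287. 101.] [282. 106.] [166. 180.]
cornerL [381.  30. 146.] [ 79. 451.] [586. 344.]
lidL [528. 277. 109.] [391. 100.] [183.  91.]
lidR [517.   9. 132.] [411. 482.] [624. 110.]
mid [455. 154. 117.] [252. 276.] [381. 213.]
180 fit z=a+bx+cy [-3.38061594e+01 -3.54204710e-03  2.69036357e-03]
```

View pics/c25.png

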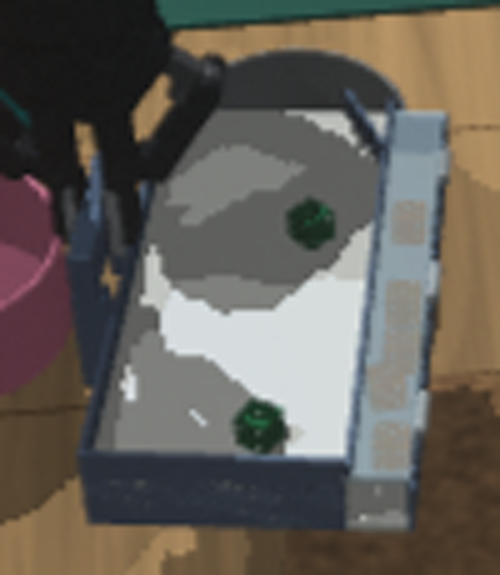

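View pics/c26.png

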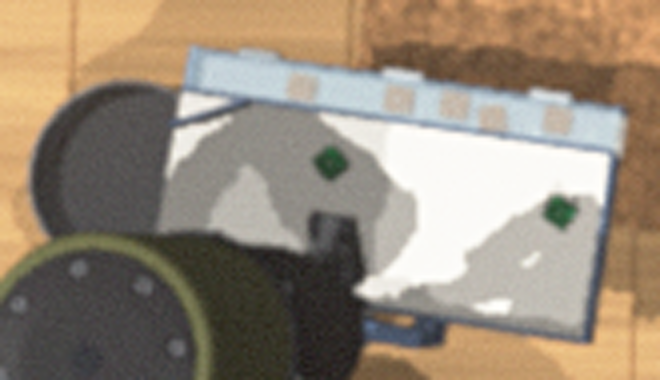

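Run:
```python
from h import *
tin=np.array([479,321,0]); yd=RT()[:,1]
sill=tin-35*yd+[0,0,97]
for tl in (0.12,0.2,0.25,0.3,0.35,0.4,0.45,0.5):
    p,R=eef_for([66,135,-35],sill,tl,yaw=-0.142); print(tl,end=' '); go(p,R)
```

```text
0.12 t 26.93 pos [390.  163.9 123.2] w 10.1 F [-0.4 -0.  -4.4] -> shift [-0.01  0.01  0.13] turn [-0.    0.08 -0.01]
0.2 t 26.93 pos [390.  163.9 123.2] w 10.1 F [-0.4 -0.  -4.4] -> shift [-0.05  0.01 -0.3 ] turn [-0.    1.   -0.01]
0.25 t 26.93 pos [390.  163.9 123.2] w 10.1 F [-0.4 -0.  -4.4] -> shift [-0.1   0.01 -0.56] turn [-0.    1.57 -0.01]
0.3 t 26.93 pos [390.  163.9 123.2] w 10.1 F [-0.4 -0.  -4.4] -> shift [-0.15  0.01 -0.83] turn [-0.    2.15 -0.01]
0.35 t 26.93 pos [390.  163.9 123.2] w 10.1 F [-0.4 -0.  -4.4] -> shift [-0.22  0.01 -1.09] turn [-0.    2.72 -0.01]
0.4 t 26.93 pos [390.  163.9 123.2] w 10.1 F [-0.4 -0.  -4.4] -> shift [-0.31  0.01 -1.35] turn [-0.    3.29 -0.01]
0.45 t 26.93 pos [390.  163.9 123.2] w 10.1 F [-0.4 -0.  -4.4] -> shift [-0.4   0.01 -1.6 ] turn [-0.    3.86 -0.01]
0.5 t 26.93 pos [390.  163.9 123.2] w 10.1 F [-0.4 -0.  -4.4] -> shift [-0.51  0.01 -1.85] turn [-0.    4.44 -0.01]
```

```bash
python3 -m pendant '[[[-0.01,0,0,0,0.4,0],[-0.03,0,-0.2,0,0.8,0],[-0.05,0,-0.3,0,1,0],[-0.06,0,-0.4,0,1.2,0],[-0.08,0,-0.48,0,1.4,0],[-0.1,0,-0.56,0,1.57,0],[-0.11,0,-0.65,0,1.75,0],[-0.13,0,-0.74,0,1.95,0],[-0.15,0,-0.83,0,2.15,0],[-0.15,0,-0.83,0,2.15,0]]]'
 python3 - <<'E'
from h import *
s=snap('side','s20.png'); crop(s,215,140,315,265,'c27.png',5)
E
```

```text
time_s: 28.18
eef_pos: [390.8, 170.1, 142.9]
eef_rot: [[-0.135, -0.99, -0.042], [-0.945, 0.142, -0.294], [0.297, 0.0, -0.955]]
wrist_force: [0.3, -0.5, -4.0]
gripper_width: 10.5
```

View pics/c27.png

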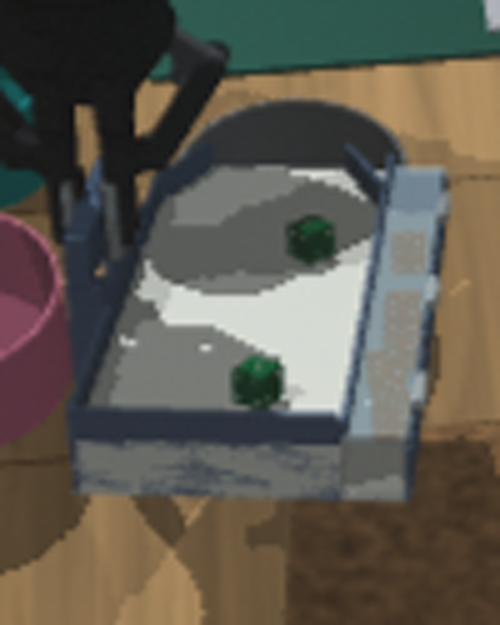

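Run:
```python
from h import *
tin=np.array([479,321,0]); yd=RT()[:,1]
sill=tin-35*yd+[0,0,97]
for tl in (0.35,0.4,0.45,0.5):
    p,R=eef_for([66,135,-35],sill,tl,yaw=-0.142); print(tl,end=' '); go(p,R)
```

```text
0.35 t 28.23 pos [390.7 170.  142.8] w 10.3 F [-0.9  0.8 -5. ] -> shift [-0.01 -0.   -0.29] turn [ 0.    0.56 -0.  ]
0.4 t 28.23 pos [390.7 170.  142.8] w 10.3 F [-0.9  0.8 -5. ] -> shift [-0.05 -0.   -0.56] turn [ 0.    1.13 -0.  ]
0.45 t 28.23 pos [390.7 170.  142.8] w 10.3 F [-0.9  0.8 -5. ] -> shift [-0.09 -0.   -0.82] turn [ 0.   1.7 -0. ]
0.5 t 28.23 pos [390.7 170.  142.8] w 10.3 F [-0.9  0.8 -5. ] -> shift [-0.15 -0.   -1.09] turn [ 0.    2.28 -0.  ]
```

```bash
python3 -m pendant '[[[0,0,-0.07,0,0.14,0],[0,0,-0.14,0,0.28,0],[0,0,-0.21,0,0.42,0],[-0.01,0,-0.29,0,0.56,0],[-0.01,0,-0.29,0,0.56,0],[-0.01,0,-0.29,0,0.56,0],[-0.01,0,-0.29,0,0.56,0]]]'
 python3 - <<'E'
from h import *
s=snap('side','s21.png'); crop(s,215,140,315,265,'c28.png',5)
E
```

```text
time_s: 29.1
eef_pos: [391.0, 172.1, 149.8]
eef_rot: [[-0.134, -0.99, -0.049], [-0.93, 0.142, -0.339], [0.343, -0.0, -0.939]]
wrist_force: [-0.6, 0.8, -4.2]
gripper_width: 10.3
```

View pics/c28.png

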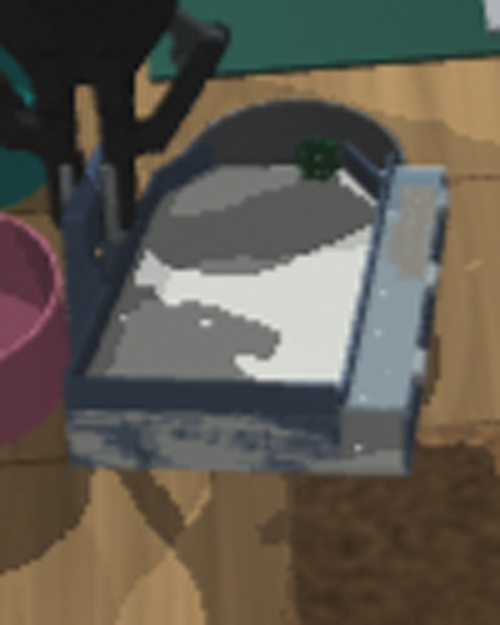

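```bash
python3 -m pendant '[[[0,0,0,0,0,0],[0,0,0,0,0,0],[0,0,0,0,0,0],[0,0,0,0,0,0]]]'
 python3 - <<'E'
from h import *
s=snap('side','s22.png'); crop(s,215,140,315,265,'c29.png',5)
t=snap('top','t6.png'); crop(t,170,230,345,325,'c30.png',4)
E
```

```text
time_s: 29.65
eef_pos: [391.0, 172.2, 149.8]
eef_rot: [[-0.134, -0.99, -0.049], [-0.93, 0.142, -0.339], [0.343, -0.0, -0.939]]
wrist_force: [-0.1, -0.0, -4.5]
gripper_width: 10.2
```

View pics/c29.png

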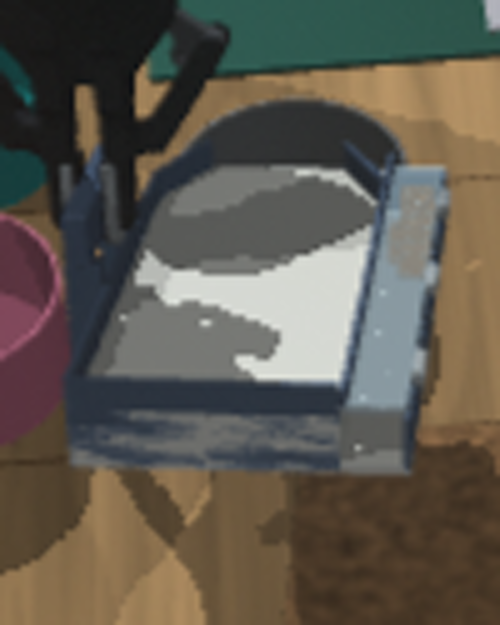

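View pics/c30.png

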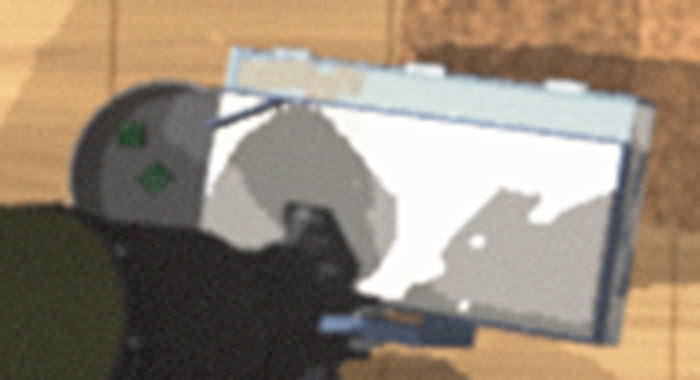

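Run:
```python
from h import *
p,R=eef_for([0,0,0],[391,180,200],0,yaw=-0.142); go(p,R)
```

```text
t 29.75 pos [391.1 172.2 149.8] w 10.6 F [ 0.5 -0.3 -3.4] -> shift [ 0.01  0.05 -0.93] turn [ 0.   -4.01 -0.01]
```

```bash
python3 -m pendant '[[[0,0,-0.4,0,0,0],[0,0,-0.8,0,-0.5,0],[0,0,-0.93,0,-1,0],[0,0,-0.93,0,-1.5,0],[0,0,-0.93,0,-2,0],[0,0,-0.93,0,-2.5,0],[0,0,-0.93,0,-3,0],[0,0,-0.93,0,-3.5,0],[0,0,-0.93,0,-3.9,0],[0,0,-0.93,0,-3.9,0]]]'
 python3 - <<'E'
from h import *
t=snap('top','t7.png')
P=np.array([[px2w(t,u,v) if t['depth'][v,u]>0 else [np.nan]*3 for u in range(410,490)] for v in range(220,310)]).reshape(-1,3)
Q=P[(P[:,2]>50)&(P[:,2]<62)][:,:2].astype(np.float32); print(cv2.minAreaRect(Q),cv2.minEnclosingCircle(Q))
P=np.array([[px2w(t,u,v) for u in range(180,250)] for v in range(240,305)]).reshape(-1,3)
Q=P[(P[:,2]>53)&(P[:,2]<66)][:,:2].astype(np.float32); print('tin',cv2.minEnclosingCircle(Q))
go([0,0,0])
v=np.array([508.4,-293.4,0]);yd=RT(-.142)[:,1];m=v+33*yd
for tl,z in((0,150),(-.1,150),(-.1,75),(-.2,75),(-.25,75),(-.3,75),(-.35,75),(-.4,75)):
    p,R=eef_for([134,-135,-57],m+[0,0,z],tl,yaw=-0.142); print(tl,z,np.round(p),end=' ');go(p,R)
E
```

```text
time_s: 31.0
eef_pos: [392.2, 179.7, 171.9]
eef_rot: [[-0.143, -0.99, -0.001], [-0.99, 0.143, -0.008], [0.009, -0.0, -1.0]]
wrist_force: [-0.1, -0.2, -3.7]
gripper_width: 10.4
((508.3750305175781, -293.9012145996094), (125.38114166259766, 135.12240600585938), 78.82486724853516) ((506.5939636230469, -294.29583740234375), 69.96836853027344)
tin ((484.4147033691406, 339.8853454589844), 58.69658660888672)
t 31.05 pos [392.2 179.8 171.7] w 10.2 F [ 0.7  0.  -3.1] -> shift [ 9.29 14.5   6.95] turn [0. 0. 0.]
0 150 [ 400. -108.  179.] t 31.05 pos [392.2 179.8 171.7] w 10.2 F [ 0.7  0.  -3.1] -> shift [11.36 -1.93 -0.17] turn [-0.   -0.11 -0.02]
-0.1 150 [ 399. -112.  192.] t 31.05 pos [392.2 179.8 171.7] w 10.2 F [ 0.7  0.  -3.1] -> shift [11.51 -1.93 -0.7 ] turn [-0.   -1.25 -0.02]
-0.1 75 [ 399. -112.  117.] t 31.05 pos [392.2 179.8 171.7] w 10.2 F [ 0.7  0.  -3.1] -> shift [11.48 -1.93  2.3 ] turn [-0.   -1.25 -0.02]
-0.2 75 [ 398. -116.  130.] t 31.05 pos [392.2 179.8 171.7] w 10.2 F [ 0.7  0.  -3.1] -> shift [11.68 -1.93  1.78] turn [-0.   -2.4  -0.02]
-0.25 75 [ 398. -119.  136.] t 31.05 pos [392.2 179.8 171.7] w 10.2 F [ 0.7  0.  -3.1] -> shift [11.79 -1.93  1.53] turn [-0.   -2.97 -0.02]
-0.3 75 [ 397. -122.  142.] t 31.05 pos [392.2 179.8 171.7] w 10.2 F [ 0.7  0.  -3.1] -> shift [11.93 -1.93  1.29] turn [-0.   -3.55 -0.02]
-0.35 75 [ 397. -126.  148.] t 31.05 pos [392.2 179.8 171.7] w 10.2 F [ 0.7  0.  -3.1] -> shift [12.07 -1.94  1.05] turn [-0.   -4.12 -0.02]
-0.4 75 [ 396. -130.  154.] t 31.05 pos [392.2 179.8 171.7] w 10.2 F [ 0.7  0.  -3.1] -> shift [12.22 -1.94  0.82] turn [-0.01 -4.69 -0.01]
```

View pics/t7.png

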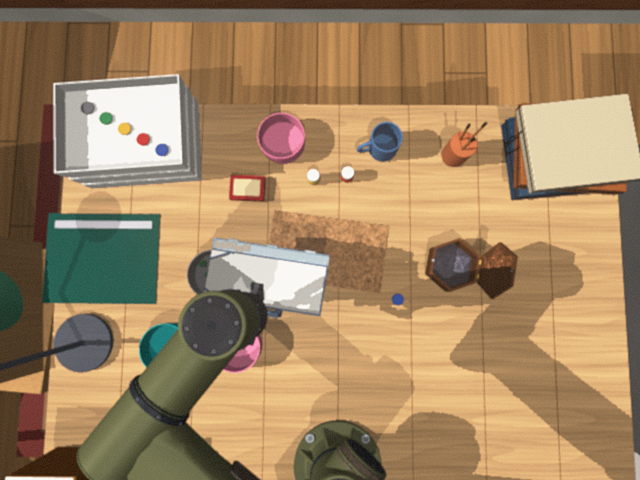

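```bash
python3 -m pendant '[[[0.3,0,-0.1,0,0,0],[0.9,-0.1,-0.2,0,0,0],[1.9,-0.3,-0.3,0,0,0],[3.1,-0.5,-0.4,0,0,0],[4.3,-0.7,-0.5,0,0,0],[5.5,-0.9,-0.6,0,0,0],[6.7,-1.1,-0.7,0,0,0],[7.9,-1.3,-0.7,0,0,0],[9,-1.5,-0.7,0,0,0],[10,-1.7,-0.7,0,0,0]]]'
python3 -m pendant '[[[0.8,-0.12,0,0,-0.3,0],[1.3,-0.2,0,0,-0.6,0],[1.5,-0.23,0,0,-0.9,0],[1.5,-0.23,0,0,-1.1,0],[1.5,-0.23,0,0,-1.1,0]]]'
 python3 - <<'E'
from h import *
s=snap('side','s23.png'); crop(s,230,210,390,450,'c31.png',2.5) 
t=snap('top','t8.png')
v=np.array([508.4,-293.4,0]);yd=RT(-.142)[:,1];m=v+33*yd
for tl,z in((-.1,150),(-.1,78),(-.15,78)):
    p,R=eef_for([134,-135,-57],m+[0,0,z],tl,yaw=-0.142); print(tl,z,np.round(p),end=' ');go(p,R)
E
```

```text
time_s: 32.3
eef_pos: [398.3, -75.0, 191.9]
eef_rot: [[-0.143, -0.99, -0.001], [-0.99, 0.143, -0.01], [0.01, -0.0, -1.0]]
wrist_force: [0.6, -0.6, -4.0]
gripper_width: 10.7
time_s: 32.92
eef_pos: [398.8, -111.6, 192.0]
eef_rot: [[-0.143, -0.99, 0.012], [-0.986, 0.143, 0.085], [-0.086, 0.0, -0.996]]
wrist_force: [0.0, -0.4, -4.1]
gripper_width: 10.0
-0.1 150 [ 399. -112.  192.] t 33.02 pos [ 399.  -111.2  191.9] w 10.4 F [ 1.1  0.9 -4.4] -> shift [ 0.02 -0.   -0.01] turn [-0.   -0.16 -0.01]
-0.1 78 [ 399. -112.  120.] t 33.02 pos [ 399.  -111.2  191.9] w 10.4 F [ 1.1  0.9 -4.4] -> shift [ 0.27 -0.    2.86] turn [-0.   -0.16 -0.01]
-0.15 78 [ 399. -114.  127.] t 33.02 pos [ 399.  -111.2  191.9] w 10.4 F [ 1.1  0.9 -4.4] -> shift [ 0.33 -0.    2.6 ] turn [-0.   -0.74 -0.01]
```

View pics/t8.png

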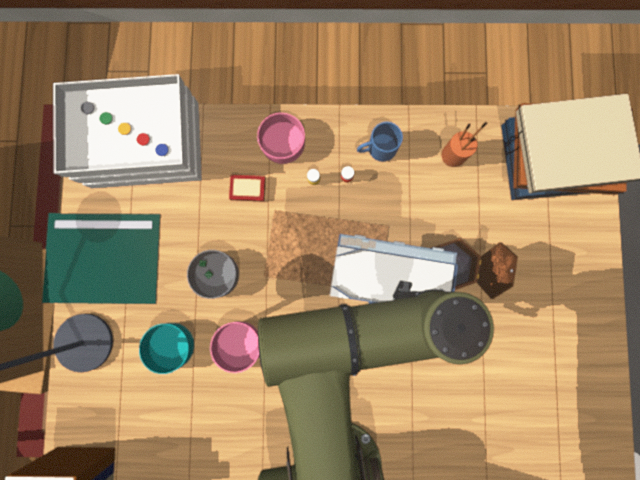

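View pics/s23.png

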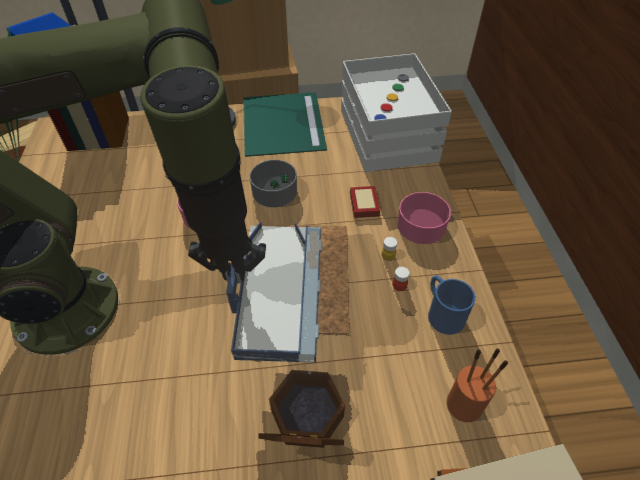

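```bash
python3 -m pendant '[[[0.05,0,0.5,0,-0.1,0],[0.1,0,1,0,-0.2,0],[0.15,0,1.5,0,-0.3,0],[0.2,0,2,0,-0.4,0],[0.28,0,2.4,0,-0.6,0],[0.33,0,2.6,0,-0.74,0],[0.33,0,2.6,0,-0.74,0]]]'
 python3 - <<'E'
from h import *
s=snap('side','s24.png'); crop(s,220,230,390,450,'c32.png',2.7) 
t=snap('top','t9.png'); crop(t,320,220,530,310,'c33.png',3.5)
v=np.array([508.4,-293.4,0]);yd=RT(-.142)[:,1];m=v+33*yd
for tl,z in((-.2,78),(-.25,78),(-.3,78),(-.35,78),(-.4,78),(-.45,78)):
    p,R=eef_for([134,-135,-57],m+[0,0,z],tl,yaw=-0.142); print(tl,z,np.round(p),end=' ');go(p,R)
E
```

```text
time_s: 33.9
eef_pos: [398.6, -114.2, 126.2]
eef_rot: [[-0.142, -0.99, 0.021], [-0.978, 0.143, 0.149], [-0.15, 0.0, -0.989]]
wrist_force: [0.7, 0.1, -3.5]
gripper_width: 9.9
-0.2 78 [ 398. -116.  133.] t 34.0 pos [ 398.9 -114.   126.9] w 10.4 F [-1.1  0.2 -4.2] -> shift [ 0.06  0.01 -0.25] turn [-0.01 -0.57 -0.01]
-0.25 78 [ 398. -119.  139.] t 34.0 pos [ 398.9 -114.   126.9] w 10.4 F [-1.1  0.2 -4.2] -> shift [ 0.14  0.01 -0.52] turn [-0.01 -1.14 -0.01]
-0.3 78 [ 397. -122.  145.] t 34.0 pos [ 398.9 -114.   126.9] w 10.4 F [-1.1  0.2 -4.2] -> shift [ 0.23  0.01 -0.78] turn [-0.01 -1.71 -0.01]
-0.35 78 [ 397. -126.  151.] t 34.0 pos [ 398.9 -114.   126.9] w 10.4 F [-1.1  0.2 -4.2] -> shift [ 0.33  0.01 -1.04] turn [-0.01 -2.28 -0.01]
-0.4 78 [ 396. -130.  157.] t 34.0 pos [ 398.9 -114.   126.9] w 10.4 F [-1.1  0.2 -4.2] -> shift [ 0.45  0.01 -1.29] turn [-0.01 -2.86 -0.01]
-0.45 78 [ 396. -134.  163.] t 34.0 pos [ 398.9 -114.   126.9] w 10.4 F [-1.1  0.2 -4.2] -> shift [ 0.58  0.01 -1.53] turn [-0.01 -3.43 -0.01]
```

View pics/c32.png

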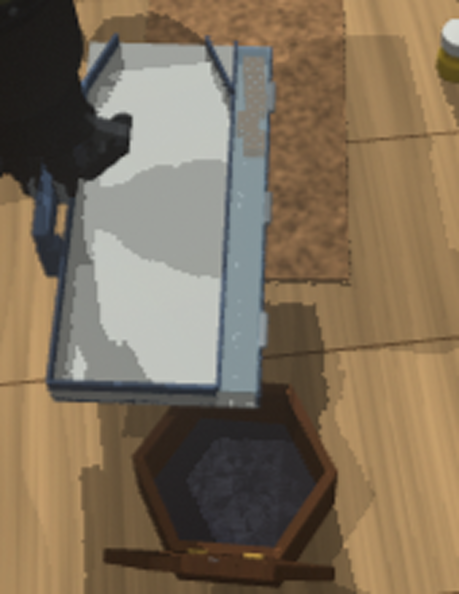

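View pics/c33.png

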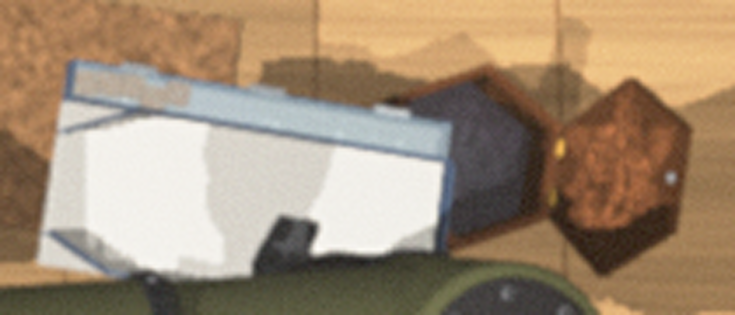

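```bash
python3 -m pendant '[[[0.03,0,-0.12,0,-0.28,0],[0.06,0,-0.25,0,-0.57,0],[0.1,0,-0.38,0,-0.85,0],[0.14,0,-0.52,0,-1.14,0],[0.18,0,-0.65,0,-1.43,0],[0.23,0,-0.78,0,-1.71,0],[0.25,0,-0.83,0,-1.83,0],[0.27,0,-0.88,0,-1.94,0],[0.3,0,-0.95,0,-2.1,0],[0.3,0,-0.95,0,-2.1,0]]]'
 python3 - <<'E'
from h import *
s=snap('side','s25.png'); crop(s,220,230,390,450,'c34.png',2.7) 
E
```

```text
time_s: 35.25
eef_pos: [397.2, -124.8, 148.8]
eef_rot: [[-0.135, -0.99, 0.047], [-0.935, 0.143, 0.325], [-0.328, -0.0, -0.945]]
wrist_force: [0.4, -0.2, -3.9]
gripper_width: 10.3
```

View pics/c34.png

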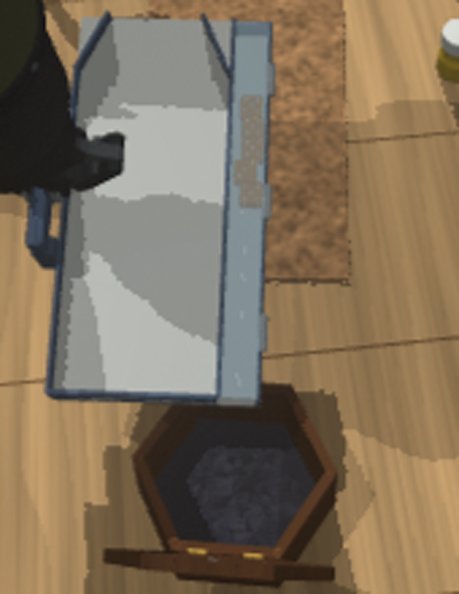

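Dice are sliding (now at about rows 95–205 of the lid). Hold and watch.

```bash
python3 -m pendant '[[[0,0,0,0,0,0],[0,0,0,0,0,0],[0,0,0,0,0,0]]]'
 python3 - <<'E'
from h import *
s=snap('side','s26.png'); crop(s,220,230,390,450,'c35.png',2.7) 
v=np.array([508.4,-293.4,0]);yd=RT(-.142)[:,1];m=v+33*yd
for tl,z in((-.35,78),(-.4,78),(-.45,78)):
    p,R=eef_for([134,-135,-57],m+[0,0,z],tl,yaw=-0.142); print(tl,z,np.round(p),end=' ');go(p,R)
E
```

```text
time_s: 35.67
eef_pos: [397.1, -124.5, 148.8]
eef_rot: [[-0.134, -0.99, 0.047], [-0.935, 0.142, 0.325], [-0.328, -0.0, -0.945]]
wrist_force: [-0.5, 0.1, -4.1]
gripper_width: 10.3
-0.35 78 [ 397. -126.  151.] t 35.73 pos [ 397.2 -124.5  148.8] w 10.4 F [ 0.8  0.6 -3. ] -> shift [ 0.02 -0.   -0.11] turn [-0.   -0.18 -0.01]
-0.4 78 [ 396. -130.  157.] t 35.73 pos [ 397.2 -124.5  148.8] w 10.4 F [ 0.8  0.6 -3. ] -> shift [ 0.09 -0.   -0.38] turn [-0.   -0.75 -0.01]
-0.45 78 [ 396. -134.  163.] t 35.73 pos [ 397.2 -124.5  148.8] w 10.4 F [ 0.8  0.6 -3. ] -> shift [ 0.17 -0.   -0.64] turn [-0.   -1.33 -0.  ]
```

View pics/c35.png

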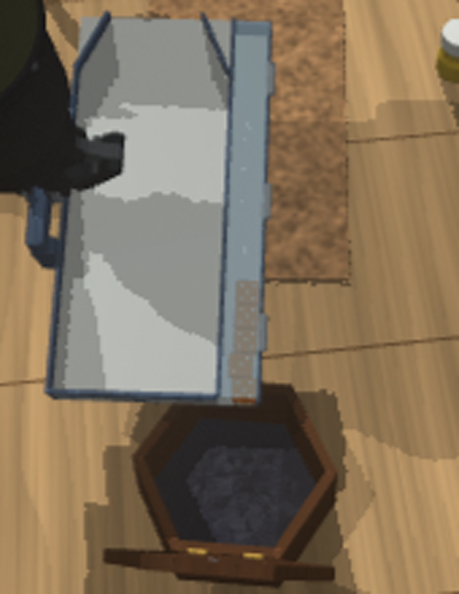

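```bash
python3 -m pendant '[[[0,0,0,0,0,0],[0,0,0,0,0,0],[0,0,0,0,0,0],[0.02,0,-0.1,0,-0.2,0],[0.05,0,-0.2,0,-0.45,0],[0.09,0,-0.38,0,-0.75,0],[0.09,0,-0.38,0,-0.75,0],[0.09,0,-0.38,0,-0.75,0]]]'
 python3 - <<'E'
from h import *
s=snap('side','s27.png'); crop(s,220,230,390,450,'c36.png',2.7) 
E
```

```text
time_s: 36.72
eef_pos: [396.4, -130.1, 156.9]
eef_rot: [[-0.132, -0.99, 0.055], [-0.912, 0.143, 0.385], [-0.389, 0.0, -0.921]]
wrist_force: [-0.1, -0.4, -3.4]
gripper_width: 10.5
```

View pics/c36.png

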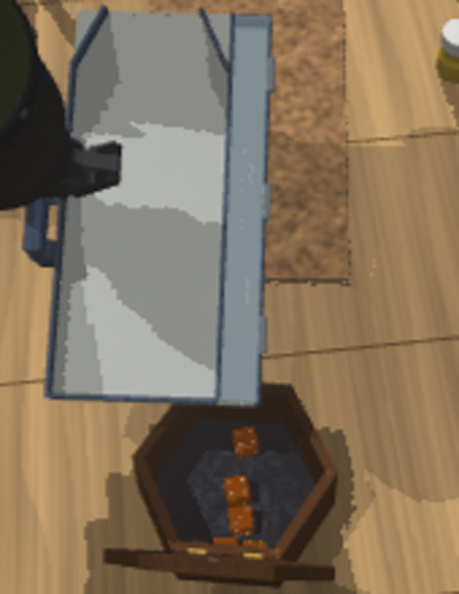

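```bash
python3 - <<'E'
from h import *
p,R=eef_for([0,0,0],[396,-118,215],0,yaw=-0.142); go(p,R)
E
python3 -m pendant '[[[0,0,-0.5,0,0,0],[0.02,0,-1,0,0.3,0],[0.05,0,-1.5,0,0.8,0],[0.1,0,-1.5,0,1.4,0],[0.1,0,-1.5,0,2,0],[0.1,0,-1.5,0,2.6,0],[0.1,0,-1.5,0,3.2,0],[0.1,0,-1.5,0,3.8,0],[0.1,0,-1.5,0,4.4,0],[0.1,0,-1.5,0,4.57,0]]]'
 python3 - <<'E'
from h import *
t=snap('top','t10.png'); crop(t,400,220,540,310,'c37.png',5); s=snap('side','s28.png')
p,R=eef_for([0,0,0],[465,39,110],0,yaw=-0.142); go(p,R); go([464.9,39.5,36],R)
E
```

```text
t 36.77 pos [ 396.4 -129.9  156.9] w 10.3 F [ 0.1  0.3 -3.4] -> shift [-0.9   0.08 -0.91] turn [-0.    4.58 -0.01]
time_s: 38.02
eef_pos: [394.3, -145.9, 191.4]
eef_rot: [[-0.141, -0.99, 0.002], [-0.99, 0.141, 0.0], [-0.0, -0.002, -1.0]]
wrist_force: [-0.3, -0.3, -3.2]
gripper_width: 10.5
t 38.12 pos [ 394.2 -146.1  191.1] w 10.3 F [-0.7 -0.9 -3.9] -> shift [-7.72 -1.76  4.39] turn [-0.01  0.01  0.  ]
t 38.12 pos [ 394.2 -146.1  191.1] w 10.3 F [-0.7 -0.9 -3.9] -> shift [-7.74 -1.75  6.22] turn [-0.01  0.01  0.  ]
```

View pics/c37.png

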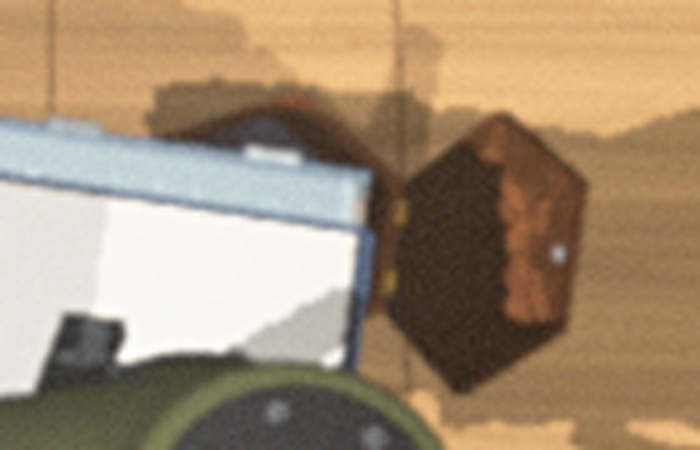

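View pics/s28.png

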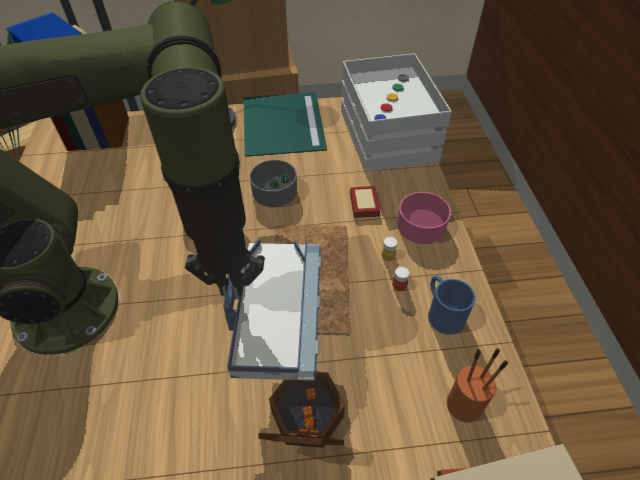

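```bash
python3 -m pendant '[[[-0.4,-0.1,0,0,0,0],[-1.2,-0.3,0,0,0,0],[-2.2,-0.5,0.4,0,0,0],[-3.2,-0.7,1,0,0,0],[-4.2,-1,1.8,0,0,0],[-5.2,-1.2,2.6,0,0,0],[-6.2,-1.4,3.4,0,0,0],[-7,-1.6,4,0,0,0],[-7.6,-1.75,4.39,0,0,0],[-7.72,-1.76,4.39,0,0,0]]]'
 python3 - <<'E'
from h import *
t=snap('top','t11.png'); s=snap('side','s29.png'); crop(t,400,220,540,310,'c38.png',5)
R=RD(0,-.142); go([464.9,39.5,36],R)
E
```

```text
time_s: 39.38
eef_pos: [465.0, 38.8, 80.3]
eef_rot: [[-0.142, -0.99, -0.001], [-0.99, 0.142, 0.0], [0.0, 0.001, -1.0]]
wrist_force: [0.3, -0.1, -3.3]
gripper_width: 10.3
t 39.48 pos [465.4  38.4  81.5] w 10.0 F [-0.5 -0.7 -3.7] -> shift [-0.04  0.03  1.82] turn [-0.01  0.01 -0.01]
```

View pics/t11.png

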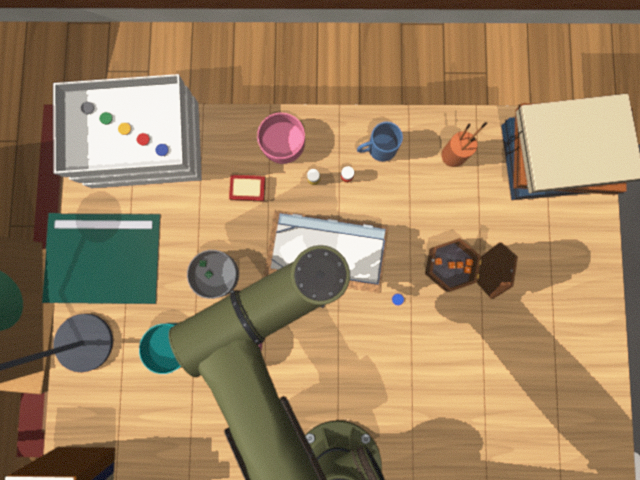

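View pics/c38.png

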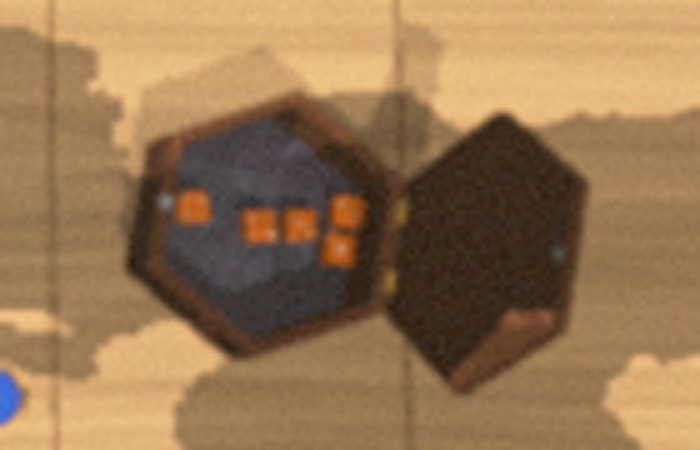

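```bash
python3 -m pendant '[[[0,0,0.4,0,0,0],[0,0,0.8,0,0,0],[0,0,1.2,0,0,0],[0,0,1.5,0,0,0],[0,0,1.65,0,0,0],[0,0,1.75,0,0,0],[0,0,1.8,0,0,0],[0,0,1.8,0,0,0],[0,0,1.8,0,0,0]]]'
```

```text
time_s: 40.6
eef_pos: [465.1, 38.4, 36.2]
eef_rot: [[-0.142, -0.99, 0.0], [-0.99, 0.142, 0.001], [-0.001, -0.0, -1.0]]
wrist_force: [0.2, 0.2, -3.5]
gripper_width: 10.2
```

```bash
python3 -m pendant '[[[0,0,0.04,0,0,0],[0,0,0.04,0,0,0]]]'; python3 -m pendant '[[[0,0,0.04,0,0,0],[0,0,0.04,0,0,0]]]'; python3 -m pendant '[[[0,0,0.04,0,0,0],[0,0,0.04,0,0,0]]]'
```

```text
time_s: 40.85
eef_pos: [465.4, 38.4, 35.7]
eef_rot: [[-0.142, -0.99, 0.001], [-0.99, 0.142, 0.001], [-0.001, -0.001, -1.0]]
wrist_force: [-1.8, -0.3, 2.0]
gripper_width: 10.5
time_s: 41.1
eef_pos: [465.7, 38.4, 35.7]
eef_rot: [[-0.142, -0.99, 0.002], [-0.99, 0.142, 0.001], [-0.001, -0.002, -1.0]]
wrist_force: [-5.1, 1.2, 7.6]
gripper_width: 10.4
time_s: 41.35
eef_pos: [466.0, 38.3, 35.7]
eef_rot: [[-0.142, -0.99, 0.003], [-0.99, 0.142, 0.0], [-0.001, -0.003, -1.0]]
wrist_force: [-6.4, 0.5, 12.1]
gripper_width: 10.6
```

```bash
python3 -m pendant '[[[0,0,-0.08,0,0,0],[0,0,-0.08,0,0,0],[0,0,-0.08,0,0,0],[0,0,-0.08,0,0,0]]]' 0.1 40;  python3 -m pendant '[[[0,0,-0.6,0,0,0],[0,0,-1.5,0,0,0],[0,0,-3,0,0,0],[0,0,-5,0,0,0],[1,0,-6,0,0,0],[3,0,-7,0,0,0],[5,0,-7,0,0,0],[5,0,-7,0,0,0]]]'
 python3 - <<'E'
from h import *
t=snap('top','t12.png'); s=snap('side','s30.png'); print(telemetry.get_state()['joint_pos'])
E
```

```text
time_s: 41.85
eef_pos: [465.0, 38.3, 34.8]
eef_rot: [[-0.142, -0.99, -0.0], [-0.99, 0.142, 0.001], [-0.001, 0.0, -1.0]]
wrist_force: [-0.4, -0.7, -1.1]
gripper_width: 38.5
time_s: 42.85
eef_pos: [446.9, -88.0, 211.6]
eef_rot: [[-0.146, -0.989, 0.002], [-0.989, 0.146, 0.001], [-0.001, -0.002, -1.0]]
wrist_force: [0.4, 0.8, 1.1]
gripper_width: 38.6
[ 1.46622286e+01 -2.04108669e+01 -1.62115230e+01 -4.01634106e-02
 -9.41305638e+01 -2.29215099e+01]
```

View pics/s30.png

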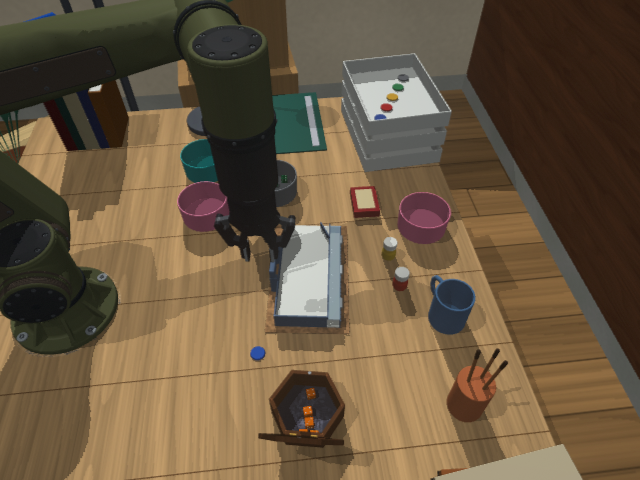

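View pics/t12.png

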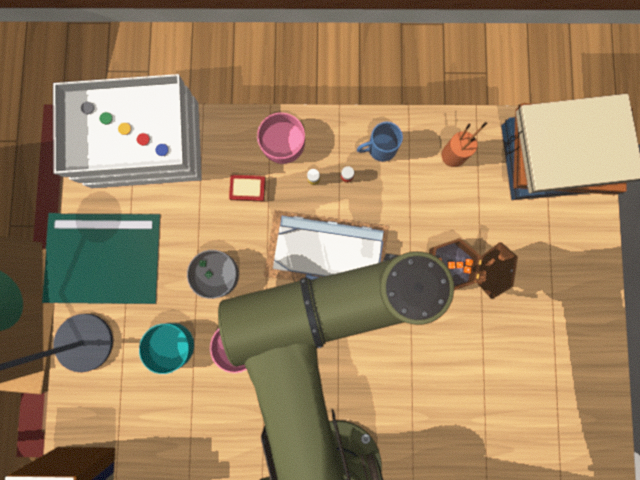

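Run:
```python
from h import *
s=load('side'); crop(s,250,360,360,455,'c39.png',7)
s0=dict(s); s0['frame']=cv2.imread('pics/side0.png'); crop(s0,250,360,360,455,'c40.png',7)
a=cv2.absdiff(s['frame'],s0['frame'])[360:455,250:360].sum(2); print((a>60).mean())
```

```text
0.03607655502392344
```

View pics/c39.png

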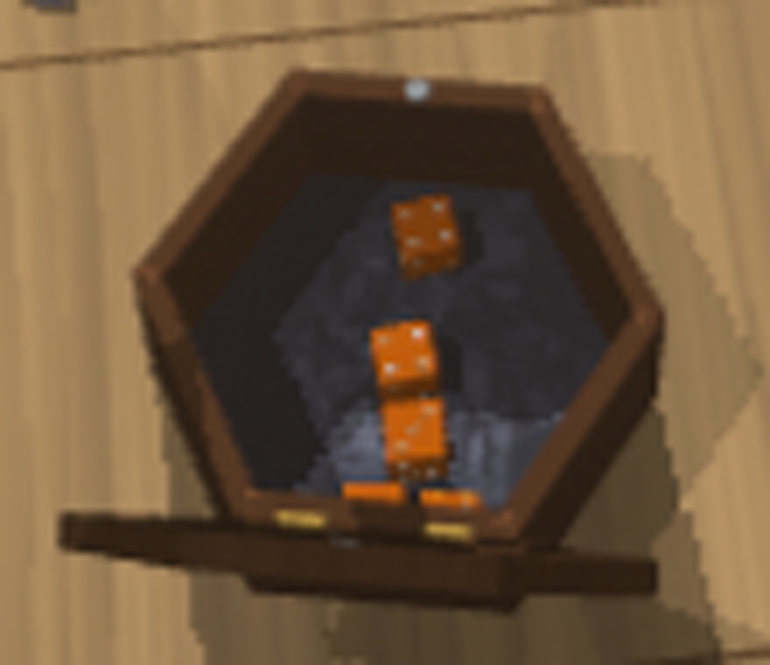

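View pics/c40.png

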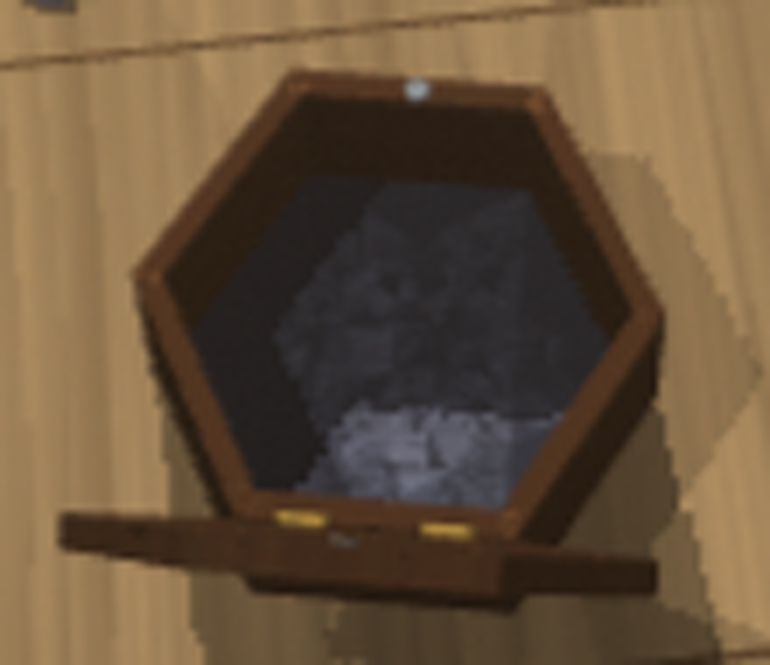

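Run:
```python
from h import *
t=load('top')
for u,v in((511,271),(500,268),(490,266),(482,264),(514,272)): print(u,v,np.round(px2w(t,u,v),1))
xv=np.array([-71*0.169/71*1,-.986,0]);xv/=np.linalg.norm(xv);C=np.array([508.4,-293.4,0]);H=C+60*xv+[0,0,56]; print(H)
for r,z in((87,175),(87,145)):
    p=C+xv*(60+r); p[2]=z-14.5
    go(p,RD(0,-.16));
```

```text
511 271 [ 487.2 -390.   164.8]
500 268 [ 495.6 -378.5  128.7]
490 266 [ 501.8 -366.4   95.9]
482 264 [ 508.4 -357.8   63.7]
514 272 [ 484.9 -395.8  167.1]
[ 498.26383581 -352.53762065   56.        ]
t 42.95 pos [447.2 -85.9 210.6] w 38.1 F [ 0.1 -0.4 -0.2] -> shift [13.74 -3.46  1.99] turn [-0.01  0.01  0.18]
t 42.95 pos [447.2 -85.9 210.6] w 38.1 F [ 0.1 -0.4 -0.2] -> shift [13.75 -3.46  3.19] turn [-0.01  0.01  0.18]
```

```bash
python3 -m pendant '[[[1.2,-0.3,0,0,0,0],[3.2,-0.8,0,0,0,0],[5.4,-1.4,0,0,0,0],[7.6,-1.9,0,0,0,0],[9.8,-2.5,0,0,0,0],[12,-3,0,0,0,0],[13.3,-3.4,0,0,0,0],[13.75,-3.46,0,0,0,0.18],[13.75,-3.46,0,0,0,0.18]]]' 1 40
 python3 - <<'E'
from h import *
s=snap('side','s31.png')
xv=np.array([-.169,-.986,0]);xv/=np.linalg.norm(xv);C=np.array([508.4,-293.4,0])
p=C+xv*(60+87); p[2]=145-14.5; go(p,RD(0,-.16))
E
```

```text
time_s: 44.08
eef_pos: [484.4, -437.5, 209.2]
eef_rot: [[-0.158, -0.988, -0.001], [-0.988, 0.158, 0.001], [-0.001, 0.001, -1.0]]
wrist_force: [0.5, -0.4, 0.6]
gripper_width: -0.2
t 44.12 pos [ 484.5 -437.   209.6] w 0.2 F [0.2 0.3 0.4] -> shift [0.06 0.03 3.17] turn [0.   0.01 0.03]
```

View pics/s31.png

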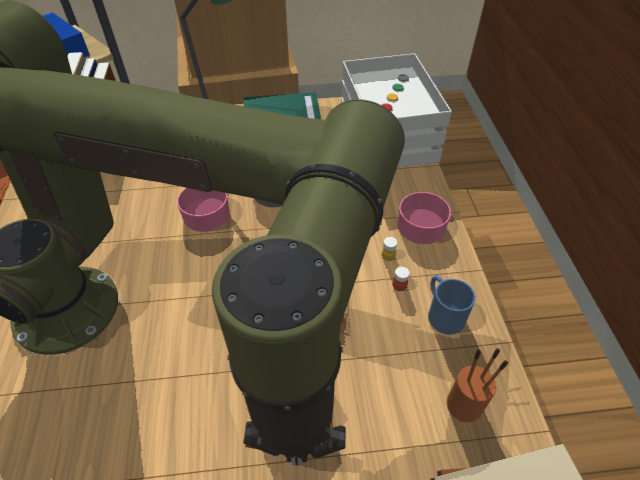

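```bash
python3 -m pendant '[[[0.05,0.03,0.8,0,0,0],[0.05,0.03,1.6,0,0,0],[0.05,0.03,2.4,0,0,0],[0.05,0.03,3,0,0,0],[0.05,0.03,3.17,0,0,0],[0.05,0.03,3.17,0,0,0]]]'
python3 -m pendant '[[[-0.4,0,0,0,0,0],[-0.8,0,0,0,0,0],[-1.1,0,0,0,0,0],[-1.4,0,0,0,0,0],[-1.7,0,0,0,0,0],[-2,0,0,0,0,0],[-2.3,0,0,0,0,0],[-2.6,0,0,0,0,0],[-2.9,0,0,0,0,0],[-3.2,0,0,0,0,0]]]'
 python3 - <<'E'
from h import *
s=snap('side','s32.png'); t=snap('top','t13.png')
E
```

```text
time_s: 44.88
eef_pos: [483.0, -439.3, 130.5]
eef_rot: [[-0.158, -0.987, 0.0], [-0.987, 0.158, 0.0], [-0.0, -0.0, -1.0]]
wrist_force: [-0.7, -0.9, -0.3]
gripper_width: -0.1
time_s: 46.12
eef_pos: [495.6, -359.6, 130.3]
eef_rot: [[-0.158, -0.987, -0.0], [-0.987, 0.158, 0.001], [-0.001, 0.0, -1.0]]
wrist_force: [-0.6, -0.8, 0.2]
gripper_width: -0.1
```

View pics/s32.png

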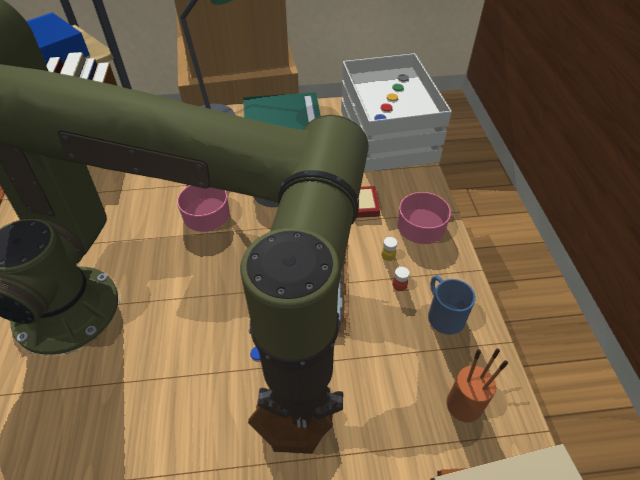

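View pics/t13.png

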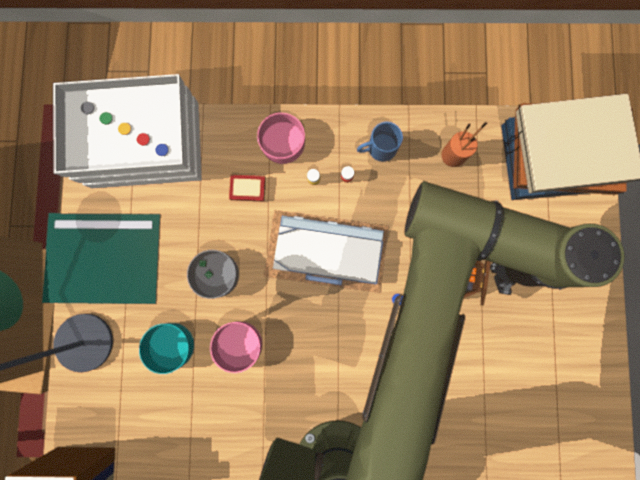

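```bash
python3 -m pendant '[[[-0.4,0,0,0,0,0],[-0.8,0,0,0,0,0],[-1.2,0,0,0,0,0],[-1.6,0,0,0,0,0],[-2,0,0,0,0,0],[-2.4,0,0,0,0,0],[-2.72,0,0.2,0,0,0],[-3.1,0,0.6,0,0,0],[-3.4,0,1.04,0,0,0],[-3.4,0,1.04,0,0,0]]]'
 python3 - <<'E'
from h import *
s=snap('side','s33.png')
E
```

```text
time_s: 47.48
eef_pos: [508.4, -275.4, 102.7]
eef_rot: [[-0.157, -0.988, -0.002], [-0.988, 0.157, 0.002], [-0.001, 0.003, -1.0]]
wrist_force: [-0.9, 0.0, 0.1]
gripper_width: 0.0
```

View pics/s33.png

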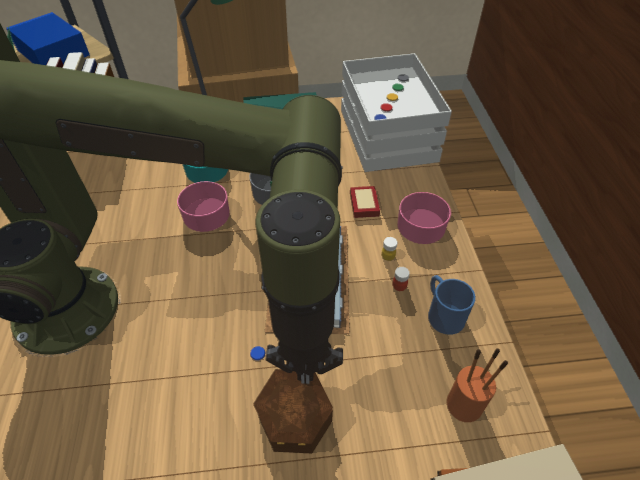

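```bash
python3 -m pendant '[[[-0.2,0,0.3,0,0,0],[-0.4,0,0.8,0,0,0],[-0.5,0,1.2,0,0,0],[-0.5,0,1.5,0,0,0],[-0.5,0,1.75,0,0,0],[-0.5,0,1.9,0,0,0],[-0.5,0,1.95,0,0,0]]]'
 python3 - <<'E'
from h import *
s=snap('side','s34.png'); crop(s,220,300,370,460,'c41.png',4)
E
```

```text
time_s: 48.4
eef_pos: [511.0, -263.9, 55.6]
eef_rot: [[-0.158, -0.987, 0.0], [-0.987, 0.158, 0.001], [-0.001, 0.0, -1.0]]
wrist_force: [0.3, -0.4, 0.3]
gripper_width: 0.5
```

View pics/c41.png

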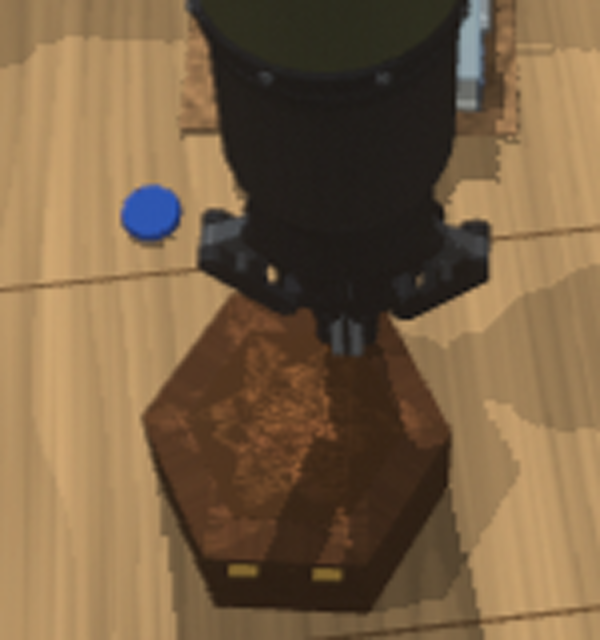

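```bash
for i in 1 2; do python3 -m pendant '[[[0,0,0.06,0,0,0],[0,0,0.12,0,0,0],[0,0,0.12,0,0,0]]]'; done
```

```text
time_s: 48.82
eef_pos: [511.2, -263.9, 53.2]
eef_rot: [[-0.158, -0.987, 0.001], [-0.987, 0.158, 0.001], [-0.001, -0.001, -1.0]]
wrist_force: [0.8, 0.7, 1.1]
gripper_width: 0.1
time_s: 49.2
eef_pos: [511.5, -264.0, 52.8]
eef_rot: [[-0.157, -0.988, 0.002], [-0.988, 0.157, -0.0], [0.0, -0.002, -1.0]]
wrist_force: [-5.1, 4.7, 14.3]
gripper_width: -0.0
```

```bash
python3 -m pendant '[[[0,0,0.08,0,0,0],[0,0,0.08,0,0,0],[0,0,0.08,0,0,0]]]'; python3 -m pendant '[[[0,0,-1,0,0,0],[0,0,-2.5,0,0,0],[0,0,-4.5,0,0,0],[0,0,-6,0,0,0],[-2,0,-6.5,0,0,0],[-4,2,-7,0,0,0],[-6,3,-7,0,0,0],[-8,3,-7,0,0,0],[-8,3,-7,0,0,0]]]'
 python3 - <<'E'
from h import *
s=snap('side','s35.png'); crop(s,240,200,360,460,'c42.png',2.3); t=snap('top','t14.png'); crop(t,410,220,500,310,'c43.png',6)
C=np.array([508.4,-293.4]);
for d in(-45,-30,-15,0,15,30,45,52): p=np.append(C+d*np.array([.169,.986]),64.5);u,v=w2px(t,p);print(d,np.round(px2w(t,u,v),1))
E
```

```text
time_s: 49.58
eef_pos: [511.7, -264.1, 52.5]
eef_rot: [[-0.157, -0.988, 0.003], [-0.988, 0.157, -0.001], [0.001, -0.003, -1.0]]
wrist_force: [-8.8, 8.7, 22.1]
gripper_width: 0.0
time_s: 50.7
eef_pos: [468.5, -51.7, 222.9]
eef_rot: [[-0.153, -0.988, 0.001], [-0.988, 0.153, 0.002], [-0.002, -0.0, -1.0]]
wrist_force: [0.1, -0.4, -0.2]
gripper_width: -0.3
-45 [ 500.8 -337.8   64.4]
-30 [ 503.3 -322.9   64.8]
-15 [ 505.7 -307.5   67. ]
0 [ 508.3 -292.8   66.6]
15 [ 510.9 -278.4   65.5]
30 [ 513.5 -263.9   64.2]
45 [ 516.  -249.    64.5]
52 [ 518.6 -247.1   43. ]
```

View pics/s35.png

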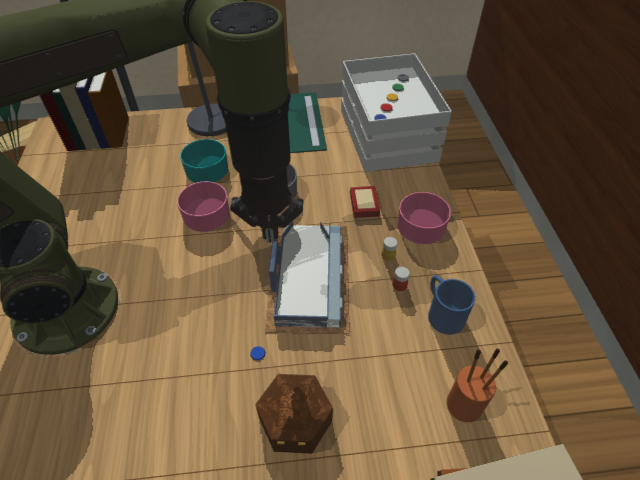

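View pics/t14.png

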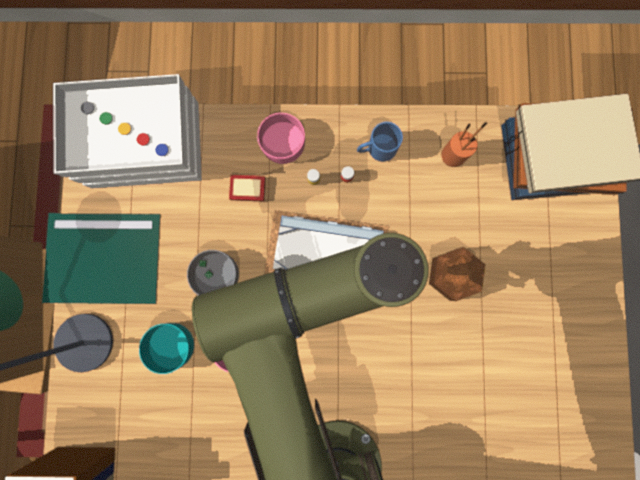

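```bash
python3 -m pendant '[[[-2,0,-1,0,0,0],[-4,1,-1,0,0,0],[-6,1.5,-1,0,0,0],[-8,2,-1,0,0,0],[-10,2,-1,0,0,0],[-12,2,-1,0,0,0],[-12,2,-1,0,0,0]]]'
 python3 - <<'E'
from h import *
s=snap('side','s36.png'); crop(s,245,365,345,460,'c44.png',7); t=snap('top','t15.png'); crop(t,260,195,500,310,'c45.png',3.3)
P=np.array([[px2w(t,u,v) for u in range(425,492)] for v in range(240,308)]).reshape(-1,3)
m=(P[:,2]>58)&(P[:,2]<80);Q=P[m];c,r=cv2.minEnclosingCircle(Q[:,:2].astype(np.float32));print(c,r)
Q=Q[np.hypot(*(Q[:,:2]-c).T)<50]; a=np.linalg.lstsq(np.c_[Q[:,:2]-c,np.ones(len(Q))],Q[:,2],rcond=None)[0];print('flap plane',a)
for x in(40,66,90,135):
  print([np.round(w2t(px2w(t,*w2px(t,t2w([x-4,y,-35 if x<120 else -32]))))[2],1) for y in(-100,-50,0,50,100)])
E
```

```text
time_s: 51.68
eef_pos: [466.9, 250.7, 246.1]
eef_rot: [[-0.157, -0.988, -0.003], [-0.988, 0.157, -0.002], [0.002, 0.002, -1.0]]
wrist_force: [-0.2, -0.6, -0.2]
gripper_width: -0.4
(484.2061767578125, -301.2056579589844) 68.5916748046875
flap plane [2.74832530e-03 6.06270661e-03 6.56764485e+01]
[np.float64(-32.2), np.float64(-34.8), np.float64(-33.9), np.float64(-32.2), np.float64(-34.2)]
[np.float64(-33.9), np.float64(-33.6), np.float64(-33.3), np.float64(-33.0), np.float64(-32.5)]
[np.float64(-34.7), np.float64(-34.9), np.float64(-34.8), np.float64(-32.9), np.float64(-33.0)]
[np.float64(-31.6), np.float64(-30.6), np.float64(-28.5), np.float64(-29.1), np.float64(-30.3)]
```

View pics/c44.png

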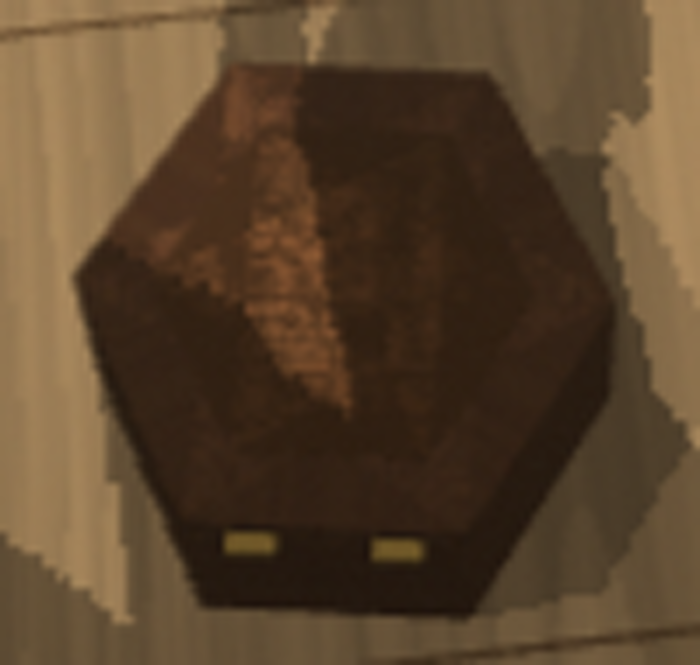

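View pics/c45.png

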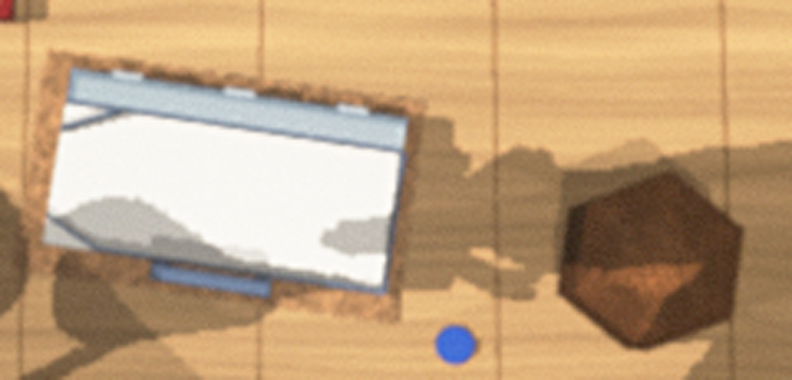

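View pics/t15.png

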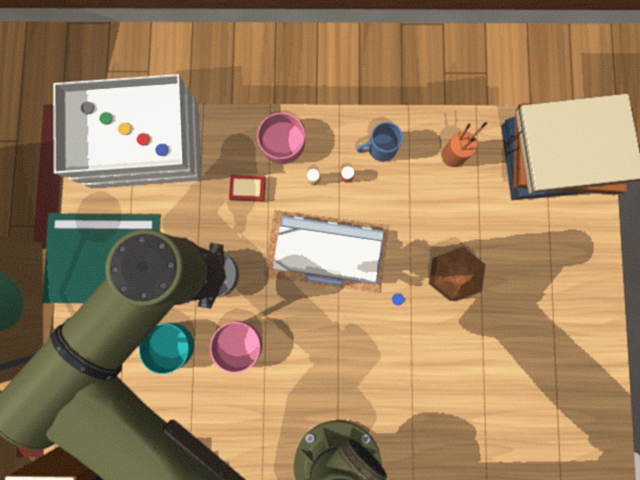

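Run:
```python
from h import *
print(order.job_done())
```

```text
the job is handed in; nothing more can be done
None
```

I finished the whole job and handed it in at about 52 s; the hand-in gives no verdict. I swept the five amber dice into the trough and shut the lid. I tipped the two green dice into the grey tin and the amber dice into the vault, put the tray back on its mat, then closed the flap and pressed it down with about 22 N.

**What the last checks showed**
- **Dice:** The last clear views showed both green dice in the tin and all five amber in the vault before the flap closed. I couldn't see the amber dice after that.
- **Flap:** It lies flat, with a fitted slope of about 0.006 rad and its top near z = 65 mm.
- **Tray and lid:** The tray is flat on its mat and the lid is level with its rim.
- **Bystanders:** The figure base, card box and paint jars look unmoved in the pictures, but I didn't measure them.

**What disagreed**
- **Fingertips:** The cameras and the contacts put the shut fingertips about 14 mm behind the reported TCP, not 19 mm ahead of it. I worked with the measured value throughout.
- **Vault:** It ended about 25 mm from where it first stood. It was still in place just before I closed the flap, so either that closing or the announced knock moved it. It is flat and shut.
- **Tray:** It moved a few millimetres while I was closing the lid, well within the limit.

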